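# Change over the end marker and mark the food samples

### The job

Change the box marker over to its red type: draw the lock slide right out to its stop, lift the type block clear, turn it half round so that the red type faces the box nest, seat it fully down again and push the lock slide fully home. Then mark every food sample box that is on the tray, one at a time and in the order green, blue, white lid (the marker's numbers count up): lay the box flat in the nest between the guides with its snap tab towards the ram, swing the lever right to its stop so that the ram presses the box onto the red type, let the lever return, and put the box back flat on the tray. Leave the block locked, and leave the label roll, the probe and the timer where they are.

Things in the scene. Friction and masses are not known exactly. Their poses are not given: they have to be found in the camera images.
- marker: hand lever box marker, grey, fixed; base plate 112 mm (x) by 298 mm (y), top 12 mm up. Origin under its middle, z up. From +y to -y: pocket with the type block (centre y = +95 mm), box nest (y = -4 mm), ram with rubber pad, lever (pivot at y = -130, z = 35 mm). The lock slide's track stands beside the pocket, x = -46 to -118 mm
- nest (a point): middle of the nest floor, axes as the marker's. A box lies here with its length along y, plain lid end to +y, tab to -y (the ram). Side guides leave 67 mm for the box's 62 mm body and rise 18 mm, the upper 10 mm flared by 5 mm, to 42 mm either side. 114 mm free between ram pad at rest (y = -57 mm) and type (y = +57 mm)
- pocket (a point): middle of the pocket's floor, axes as the marker's. Pocket 67 mm (x) by 59 mm (y); its walls and corner posts rise 40 mm above this floor, the top 9 mm flared as a lead-in of about 4 mm
- type_block: loose two-ended aluminium block, 64 (x) x 56 (y) x 50 mm high, 0.4 kg, origin at the centre of its underside. White grip fin on top: 14 mm thick (x), 46 mm long (y), 50 to 78 mm up. A nose 44 mm wide reaches 42 mm from the middle at each y end, 32 to 50 mm up: red type at +y, black at -y. At the start black faces the nest. Seated: origin at pocket within 2 mm
- red_type (a point): middle of the face of the red type on the type block (42 mm from the block's middle, 42 mm up)
- lock_slide (a joint): travel of the lock slide in m: 0 = home, its tongue 2 mm above the block's top edge so that the block can neither leave nor enter; grows towards the marker's -x to 0.042 at the outer stop. Stays where it is left, about 2 N of friction; from 0.015 on the tongue is clear of the block
- lock_grip (a point): on the lock slide's upright black grip, 4 mm below its upper end; the grip is 13 mm thick (y), 22 mm wide (x) and stands free for 27 mm below its upper end. With the slide home it is at x = -64, y = 95, z = 94 mm in the marker's frame; moves with the slide
- lever (a joint): angle of the lever in rad: 0 = rest, leaning 0.5 rad from upright towards the marker's -y; 0.9 = stop, leaning 0.4 rad towards +y. Sprung back to 0; about 2 N at the knob to start, 7 N at the stop with a box in
- lever_knob (a point): centre of the lever's black ball knob, 36 mm across, on an 11 mm rod. It swings in the marker's y-z plane at 130 mm from the pivot, which lies at x = 0, y = -130 mm, z = 35 mm in the marker's frame (about 149 mm up at rest, 155 mm at the stop, higher between)
- ram_pad: the ram's pad, 50 mm wide and 26 mm high, that pushes the box's tab end towards +y; it follows the lever, 14.5 mm of travel at the lever's stop, and is sprung by a few mm. Origin 10 mm behind its face
- tray: shallow fixed steel tray, 270 mm (x) by 290 mm (y) inside, floor 3 mm thick, rim 17 mm high. Origin at the centre of its underside, z up
- box_green: closed food sample box, clear body, green snap lid, 69 x 104 x 46 mm, 0.1 to 0.3 kg; may be absent. Origin at the centre of its underside, z up, y lengthwise. Lid 68 mm wide (x), 38 to 46 mm up: plain end at y = +52 mm; a tab 18 mm wide reaches y = -52 mm. Body below 62 mm wide, y -44 to +48 mm. Grip across the lid's 68 mm
- box_blue: closed food sample box, clear body, blue snap lid, 69 x 104 x 46 mm, 0.1 to 0.3 kg; may be absent. Origin at the centre of its underside, z up, y lengthwise. Lid 68 mm wide (x), 38 to 46 mm up: plain end at y = +52 mm; a tab 18 mm wide reaches y = -52 mm. Body below 62 mm wide, y -44 to +48 mm. Grip across the lid's 68 mm
- box_white: closed food sample box, clear body, white snap lid, 69 x 104 x 46 mm, 0.1 to 0.3 kg; may be absent. Origin at the centre of its underside, z up, y lengthwise. Lid 68 mm wide (x), 38 to 46 mm up: plain end at y = +52 mm; a tab 18 mm wide reaches y = -52 mm. Body below 62 mm wide, y -44 to +48 mm. Grip across the lid's 68 mm
- label_roll: bystander: roll of date labels standing on its end, 60 mm across, 30 mm high; leave it alone
- probe: bystander: digital food probe lying flat, 179 mm long; leave it alone
- timer: bystander: kitchen timer, 63 mm across, 56 mm high; leave it alone

How it is judged:
On the way, in this order (a step that is already met when the one before it is completed fails the run):
1. the lock slide is drawn out to its outer stop (value of joint lock_slide above 0.038 m), for 0.1 s.
2. the type block is seated fully down in its pocket with the red type towards the nest (y of red_type in the frame of pocket between -0.047 and -0.036 m and x of red_type in the frame of pocket between -0.006 and 0.006 m and z of type_block in the frame of pocket below 0.003 m and angle between type_block's own z axis and vertical below 0.05 rad), for 0.2 s.
3. the lock slide is fully home over the block (value of joint lock_slide below 0.003 m), for 0.1 s.
4. the green box lies flat in the nest, tab towards the ram, and the lever presses it onto the type (contact force between ram_pad and box_green above 4 N and contact force between type_block and box_green above 3 N and x of box_green in the frame of nest between -0.006 and 0.006 m and z of box_green in the frame of nest below 0.004 m and y of ram_pad in the frame of box_green below 0 m), for 0.1 s.
5. the blue box lies flat in the nest, tab towards the ram, and the lever presses it onto the type (contact force between ram_pad and box_blue above 4 N and contact force between type_block and box_blue above 3 N and x of box_blue in the frame of nest between -0.006 and 0.006 m and z of box_blue in the frame of nest below 0.004 m and y of ram_pad in the frame of box_blue below 0 m), for 0.1 s.
6. the white box lies flat in the nest, tab towards the ram, and the lever presses it onto the type (contact force between ram_pad and box_white above 4 N and contact force between type_block and box_white above 3 N and x of box_white in the frame of nest between -0.006 and 0.006 m and z of box_white in the frame of nest below 0.004 m and y of ram_pad in the frame of box_white below 0 m), for 0.1 s.
At the end, for the whole second after the job is handed in: The red type faces the nest with the block fully down in its pocket (within 3 mm); the lock slide is home (within 3 mm); the lever is back at rest (within 0.06 rad); every box that is there lies flat and at rest on the tray floor, inside the rim (all of step 2 and value of joint lock_slide below 0.003 m and value of joint lever below 0.06 rad and x of box_green in the frame of tray between -0.12 and 0.12 m and y of box_green in the frame of tray between -0.13 and 0.13 m and z of each of box_green, box_blue, box_white in the frame of tray below 0.007 m and angle between each of box_green, box_blue, box_white's own z axis and vertical below 0.06 rad and linear speed of each of box_green, box_blue, box_white below 0.02 m/s and x of box_blue in the frame of tray between -0.12 and 0.12 m and y of box_blue in the frame of tray between -0.13 and 0.13 m and x of box_white in the frame of tray between -0.12 and 0.12 m and y of box_white in the frame of tray between -0.13 and 0.13 m); the robot touches nothing.
It fails at once if the label roll is shifted by more than 30 mm (distance of label_roll from where it was at the start of the episode above 0.03 m).
It fails at once if the probe is shifted by more than 30 mm (distance of probe from where it was at the start of the episode above 0.03 m).
It fails at once if the timer is shifted by more than 30 mm (distance of timer from where it was at the start of the episode above 0.03 m).
Of box_green, box_blue, box_white only 2 to 3 are there at a start; the rules pass over those that are not, and their reading is None.
At some moment in a run one of box_green, box_blue, box_white may be knocked a few centimetres aside while the robot is not near it.
It also fails if it takes over 210 s, if anything falls off the work surface, if the arm or the gripper's body presses on something with over 40 N, if the wrist force passes 120 N, or if a joint passes its speed limit or range.

### The arm

A 7-joint arm with a two-finger parallel gripper is mounted at the origin on the work surface; the furniture and walls round the work are solid. World frame = base frame: x ahead of the robot, y to its left, z up, the work surface at z = 0. Lengths are in m, angles in rad, forces in N, time in s.
With the tool pointing down it reaches from about 0.4 to 0.925 m from the base axis. Payload 4.1 kg.
Tool frame: the origin (TCP) lies midway between the tips of the shut fingers; the grasp point (between the pads) lies 19 mm behind it; z points along the fingers, x is the direction in which the jaws open and shut, and the axes are right-handed (so a half turn about z gives the same grasp; the last joint's range is limited). The gripper opens to 85 mm and grips with 20 to 120 N. Pads are 22 mm wide; open, the fingers measure 114 mm over their backs; the gripper's body (76 mm by 85 mm) begins 54 mm behind the grasp point. The pads swing forward as they close: fully open they stand 13 mm farther back than shut.
Start: joints at [1.005, 0.398, 0.045, 1.537, -0.019, 1.207, -0.051], TCP at [0.293, -0.58, 0.231] pointing down, gripper open.
Joint ranges: [-2.82, 2.82], [-0.49, 2.23], [-1.37, 1.46], [0, 2.46], [-1.36, 4.5], [0.23, 2], [-2.94, 2.94]. Speed limits (rad/s): [2.57, 2.57, 3.14, 3.14, 3.14, 3.14, 3.14].

### API

Orientations are given as a 3x3 rotation matrix whose columns are the frame's x, y, z axes.
In Python, from station import bot gives the robot as it stands. Calls block until the motion is done:
- bot.move_ptp(position, orientation): joint-space move of the TCP to a pose.
- bot.move_linear(position, speed=0.15, rot=None): straight line of the TCP; rot=None keeps the orientation; speed is the mean speed in m/s.
- bot.movej(angles): joint-space move.
- bot.gripper_to(opening): finger opening in m; the grip force is fixed at half the most; returns when the fingers have stopped.
- bot.sleep(seconds).
- bot.inverse_kinematics(position, orientation): joint angles nearest the present ones, or None.
- bot.capture(name): name is "side" or "top" or "wrist"; returns a dict with "image" (480x640x3 uint8, red, green, blue), "K" (3x3 intrinsics, pixels), "camera_from_world" (4x4, takes a point from world to camera coordinates). Camera axes: x right, y down, z forward; pixel columns grow to the right and rows downward; lengths in m; the calibration is good to about 2 mm. A picture is of the moment at which its call begins. There is no depth.
A pose or a line that the arm cannot do raises bot.MotionError and nothing moves.
- bot.job_done(): hands the job in, once; it reports no verdict.
Readings, each from a call of its own:
- bot.get_time_s(): time.
- bot.get_qpos(): joint angles.
- bot.get_dq(): joint speeds.
- bot.get_joint_efforts(): joint torques, N m.
- bot.get_ee_pos(): TCP position.
- bot.get_orientation(): TCP orientation.
- bot.get_wrist_force(): force on the tool from outside, world axes, zero at the start.
- bot.get_wrist_torque(): the same for the moment, N m.
- bot.get_finger_gap(): finger opening in m.
Only numpy, scipy, OpenCV 4.12 (cv2) and the standard library are available. Lean on these libraries where they do the work, as an engineer would, in place of code of your own. Each camera call takes 0.05 s, during which the arm holds its last target.

## Working session

There is one attempt and no reset: what is moved stays moved. The work goes in short steps, each a Python script; the robot and the scene stay as the last script left them, time stands still between calls to the robot, and variables do not carry over. Pictures are saved under pics/ and viewed, and the job is handed in when it is done.

```bash
ls; mkdir -p pics; python3 - <<'E'
from station import bot
import cv2
for n in ["side","top","wrist"]:
    c=bot.capture(n); cv2.imwrite(f"pics/{n}0.png",c["image"][:,:,::-1]); print(n,c["K"].round(1).tolist(),c["camera_from_world"].round(4).tolist())
print(bot.get_time_s(),bot.get_orientation().round(3).tolist() if hasattr(bot.get_orientation(),'round') else bot.get_orientation())
E
```

```text
pics
side [[548.9, 0.0, 318.7], [0.0, 548.9, 248.5], [0.0, 0.0, 1.0]] [[-0.9622, -0.2719, -0.0167, 0.455], [-0.1027, 0.4189, -0.9022, 0.1946], [0.2523, -0.8664, -0.4309, 0.9024], [0.0, 0.0, 0.0, 1.0]]
top [[495.0, 0.0, 314.8], [0.0, 495.0, 242.4], [0.0, 0.0, 1.0]] [[-0.0167, -0.9998, 0.0106, -0.0978], [-0.9902, 0.015, -0.1388, 0.5066], [0.1386, -0.0128, -0.9903, 1.0956], [0.0, 0.0, 0.0, 1.0]]
wrist [[373.9, 0.0, 318.8], [0.0, 373.9, 242.6], [0.0, 0.0, 1.0]] [[0.449, -0.8935, -0.0021, -0.65], [-0.848, -0.4268, 0.3143, -0.0419], [-0.2817, -0.1393, -0.9493, 0.3805], [0.0, 0.0, 0.0, 1.0]]
0.15 [[0.45, -0.893, -0.001], [-0.893, -0.45, 0.001], [-0.001, 0.0, -1.0]]
```

View pics/top0.png

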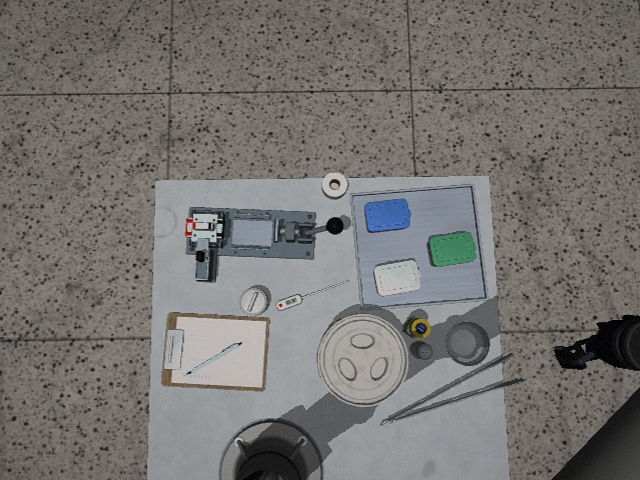

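View pics/side0.png

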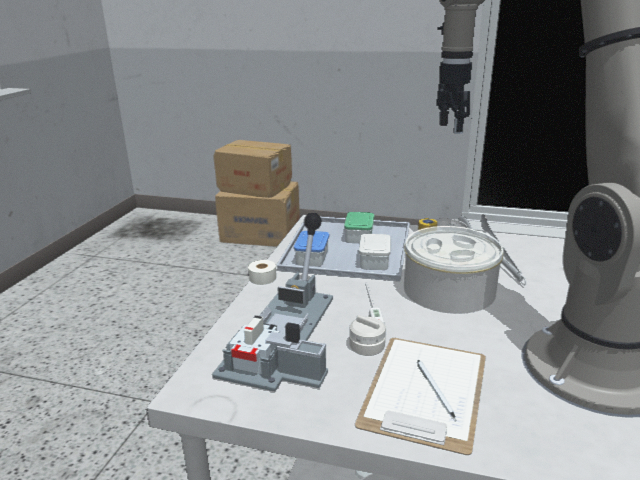

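View pics/wrist0.png

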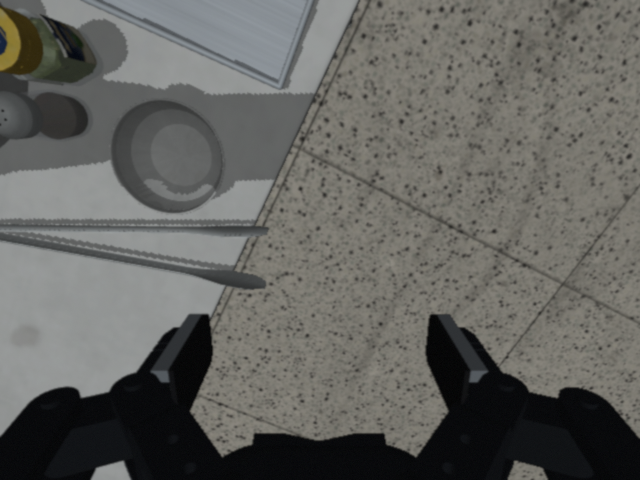

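```bash
cat > h.py <<'E'
import numpy as np, cv2
def ray(c,u,v,z):
    K=c["K"];T=c["camera_from_world"];R=T[:3,:3];t=T[:3,3]
    o=-R.T@t; d=R.T@np.linalg.solve(K,[u,v,1.0]); return o+d*(z-o[2])/d[2]
def proj(c,p):
    q=c["camera_from_world"]@np.append(p,1); q=c["K"]@q[:3]; return q[:2]/q[2]
E
python3 - <<'E'
import cv2
im=cv2.imread("pics/top0.png")
cv2.imwrite("pics/topA.png",cv2.resize(im[190:300,170:360],None,fx=4.2,fy=4.2,interpolation=cv2.INTER_CUBIC))
cv2.imwrite("pics/topB.png",cv2.resize(im[165:315,340:500],None,fx=4,fy=4,interpolation=cv2.INTER_CUBIC)[:600])
E
```

```text
(no output)
```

View pics/topA.png

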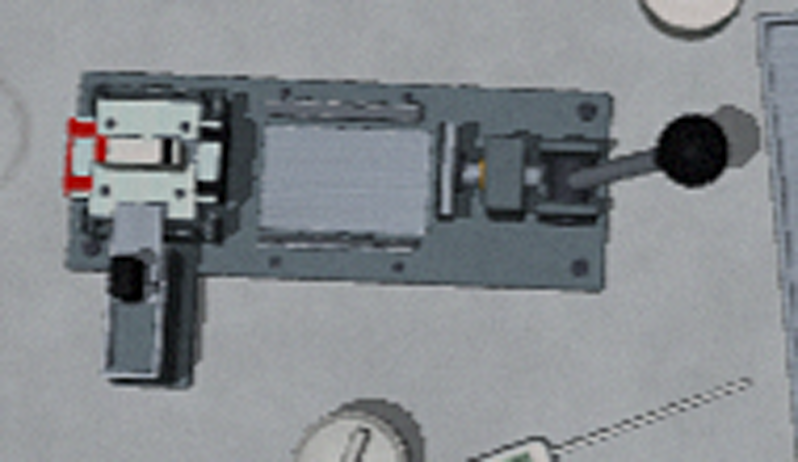

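View pics/topB.png

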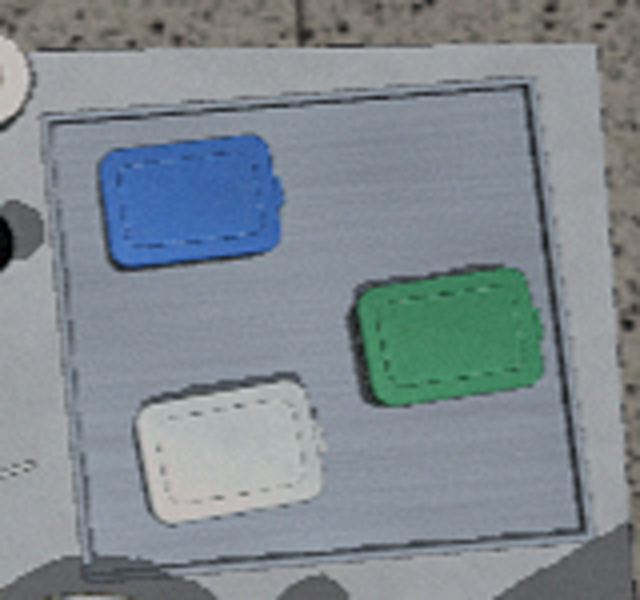

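```bash
cat >> h.py <<'E'
def boxmask(im,col):
    hsv=cv2.cvtColor(im,cv2.COLOR_RGB2HSV)
    if col=="green": m=cv2.inRange(hsv,(50,80,40),(85,255,255))
    elif col=="blue": m=cv2.inRange(hsv,(100,110,60),(125,255,255))
    else:
        m=cv2.inRange(im,(195,190,180),(255,255,255))
    return m
def findbox(c,col,z=0.049,roi=None):
    m=boxmask(c["image"],col)
    if roi is not None:
        k=np.zeros_like(m);k[roi[1]:roi[3],roi[0]:roi[2]]=255;m&=k
    m=cv2.morphologyEx(m,cv2.MORPH_CLOSE,np.ones((5,5)))
    cs,_=cv2.findContours(m,cv2.RETR_EXTERNAL,cv2.CHAIN_APPROX_NONE)
    if not cs: return None
    k=max(cs,key=cv2.contourArea)
    w=np.array([ray(c,*p,z)[:2] for p in k[:,0]])
    (cx,cy),(a,b),ang=cv2.minAreaRect((w*1000).astype(np.float32))
    if a>b: ang+=90;a,b=b,a   # now long side b along ang+90
    ly=ang+90
    yaw=(ang+90)%180-90
    return cx/1000,cy/1000,yaw,a,b,cv2.contourArea(k)
E
python3 - <<'E'
from station import bot
from h import *
c=bot.capture("top")
f=lambda x,y:((x+.5)/4.2-.5+170,(y+.5)/4.2-.5+190)
P=[ray(c,*f(*p),0.012) for p in [(82,72),(610,93),(603,290),(66,268)]]
P=np.array(P)[:,:2];print(P.round(4).tolist(),P.mean(0))
print([np.linalg.norm(P[i]-P[(i+1)%4]) for i in range(4)])
d1=P[0]-P[1];d2=P[3]-P[2]; print([np.degrees(np.arctan2(-d[0],d[1])) for d in(d1,d2)])
d1=P[0]-P[3];d2=P[1]-P[2]; print([np.degrees(np.arctan2(d[1],d[0])) for d in(d1,d2)])
g=lambda x,y:((x+.5)/4-.5+340,(y+.5)/4-.5+165)
T=np.array([ray(c,*g(*p),0.017) for p in [(45,116),(532,82),(586,532),(90,572)]])[:,:2];print(T.round(3).tolist(),T.mean(0))
for n,roi in (("green",None),("blue",None),("white",(365,250,428,305))): print(n,findbox(c,n,roi=roi))
E
```

```text
[[0.5974, 0.1881], [0.5812, -0.1074], [0.4702, -0.1017], [0.487, 0.1949]] [0.53394801 0.04347872]
[np.float64(0.29590600193361843), np.float64(0.11110316928555537), np.float64(0.2969861646510993), np.float64(0.11060153140075743)]
[np.float64(-3.151183966357709), np.float64(-3.2482560436904584)]
[np.float64(-3.5115660576773284), np.float64(-2.9531172594512465)]
[[0.622, -0.193], [0.639, -0.482], [0.374, -0.497], [0.356, -0.212]] [ 0.49764407 -0.34607881]
green (0.4844143676757813, -0.4167326965332031, 7.589653491973877, 68.54740905761719, 102.44822692871094, 1237.5)
blue (0.5644484252929688, -0.2730257568359375, 5.916415691375732, 68.68846130371094, 102.03824615478516, 1200.5)
white (0.38462957763671873, -0.2567979736328125, -0.933319091796875, 0.0, 2.2332522869110107, 0.0)
```

```bash
python3 - <<'E'
from station import bot
from h import *
c=bot.capture("top");s=bot.capture("side")
im=c["image"];print(im[277,397],im[262,360],im[190,430])
m=cv2.inRange(im,(175,165,150),(255,255,255))
cs,_=cv2.findContours(m,cv2.RETR_EXTERNAL,cv2.CHAIN_APPROX_NONE)
for k in cs:
    if cv2.contourArea(k)>60: print(cv2.boundingRect(k),cv2.contourArea(k))
for z in (.08,.1,.12,.14,.16):
    print(z,[ray(c,*p,z)[:2].round(3).tolist() for p in [(362,314),(318,360),(408,362),(362,405)]],
     [ray(s,*p,z)[:2].round(3).tolist() for p in [(452,228),(405,246),(503,246),(455,268)]])
m=np.array([.534,.0435]);
a=np.radians(-3.2);R=np.array([[np.cos(a),-np.sin(a)],[np.sin(a),np.cos(a)]])
for n,p in dict(lock=(-.064,.095,.098),knob=(0,-.192,.149),fin=(0,.095,.09)).items():
    w=np.append(m+R@np.array(p[:2]),p[2]);print(n,w,proj(c,w),proj(s,w))
E
```

```text
[177 183 185] [140 146 158] [109 118 126]
(165, 346, 16, 23) 139.0
(172, 317, 94, 70) 5342.0
(277, 296, 24, 14) 150.0
(242, 292, 22, 21) 180.5
(375, 262, 45, 33) 1012.5
(193, 230, 23, 12) 81.0
(194, 214, 16, 15) 77.5
(322, 173, 25, 23) 427.0
0.08 [[0.341, -0.204], [0.246, -0.108], [0.239, -0.299], [0.152, -0.199]] [[0.258, -0.338], [0.346, -0.22], [0.15, -0.268], [0.24, -0.144]]
0.1 [[0.342, -0.202], [0.248, -0.107], [0.241, -0.295], [0.156, -0.197]] [[0.257, -0.291], [0.342, -0.177], [0.153, -0.223], [0.24, -0.105]]
0.12 [[0.342, -0.2], [0.25, -0.107], [0.243, -0.291], [0.16, -0.195]] [[0.255, -0.244], [0.337, -0.135], [0.157, -0.179], [0.24, -0.065]]
0.14 [[0.342, -0.198], [0.252, -0.107], [0.245, -0.288], [0.163, -0.193]] [[0.254, -0.197], [0.332, -0.092], [0.16, -0.135], [0.239, -0.026]]
0.16 [[0.342, -0.196], [0.254, -0.107], [0.247, -0.284], [0.167, -0.191]] [[0.253, -0.149], [0.328, -0.05], [0.163, -0.09], [0.239, 0.013]]
lock [0.47540283 0.14192445 0.098     ] [200.00664204 253.75050204] [291.39896503 323.29747097]
knob [ 0.52328227 -0.14820063  0.149     ] [335.7878842  225.70722283] [313.37894242 220.68958712]
fin [0.53930304 0.13835187 0.09      ] [202.90711472 225.04537125] [254.43419312 320.84457467]
```

```bash
cat >> h.py <<'E'
def mask2box(c,m,z):
    m=cv2.morphologyEx(m,cv2.MORPH_CLOSE,np.ones((5,5)))
    cs,_=cv2.findContours(m,cv2.RETR_EXTERNAL,cv2.CHAIN_APPROX_NONE)
    k=max(cs,key=cv2.contourArea)
    w=np.array([ray(c,*p,z)[:2] for p in k[:,0]])
    (cx,cy),(a,b),ang=cv2.minAreaRect((w*1000).astype(np.float32))
    if a>b: ang+=90;a,b=b,a
    return cx/1000,cy/1000,(ang+90)%180-90,a,b
def boxmask(im,col):
    hsv=cv2.cvtColor(im,cv2.COLOR_RGB2HSV)
    if col=="green": return cv2.inRange(hsv,(50,80,40),(85,255,255))
    if col=="blue": return cv2.inRange(hsv,(100,110,60),(125,255,255))
    return cv2.inRange(im,(170,160,145),(255,255,255))
def findbox(c,col,z=0.049,roi=None):
    m=boxmask(c["image"],col)
    if roi is not None:
        k=np.zeros_like(m);k[roi[1]:roi[3],roi[0]:roi[2]]=255;m=m&k
    return mask2box(c,m,z)
def down(yawdeg):
    # tool z down, tool x at yawdeg in world xy
    a=np.radians(yawdeg); x=np.array([np.cos(a),np.sin(a),0]);z=np.array([0,0,-1.]);return np.column_stack([x,np.cross(z,x),z])
E
python3 - <<'E'
from station import bot
from h import *
c=bot.capture("top")
print(findbox(c,"white",roi=(368,256,430,305)))
for n,p in dict(lock=(.475,.142,.2),fin=(.539,.138,.2),knob=(.523,-.148,.2),nest=(.534,.04,.2),g=(.484,-.417,.2),b=(.564,-.273,.2),w=(.384,-.265,.2)).items():
    for y in (-3,177,87,-93):
        q=bot.inverse_kinematics(p,down(y)); print(n,y,None if q is None else np.round(q,2))
E
```

```text
(0.4210002746582031, -0.29023638916015626, 9.09303092956543, 66.47344207763672, 98.57679748535156)
lock -3 [ 0.34  0.21 -0.81  1.92  0.18  1.08 -0.59]
lock 177 [ 0.6   0.31 -1.15  1.91  0.31  1.12  2.42]
lock 87 [ 0.41  0.23 -0.9   1.92  0.21  1.09  0.95]
lock -93 [ 0.26  0.2  -0.72  1.92  0.15  1.07 -2.14]
fin -3 [ 0.25  0.32 -0.71  1.79  0.23  1.12 -0.59]
fin 177 [ 0.56  0.47 -1.15  1.78  0.46  1.2   2.36]
fin 87 [ 0.34  0.35 -0.82  1.78  0.28  1.13  0.94]
fin -93 [ 0.19  0.31 -0.63  1.79  0.2   1.11 -2.13]
knob -3 [ 0.53  0.25 -0.39  1.82  0.11  1.09  0.05]
knob 177 [-0.73  0.54  1.27  1.85 -0.56  1.18 -2.46]
knob 87 [ 0.69  0.28 -0.58  1.82  0.17  1.1   1.56]
knob -93 [ 0.34  0.24 -0.17  1.83  0.04  1.08 -1.47]
nest -3 [ 0.34  0.26 -0.58  1.84  0.16  1.09 -0.35]
nest 177 [ 0.76  0.41 -1.15  1.83  0.41  1.17  2.56]
nest 87 [ 0.44  0.28 -0.71  1.83  0.2   1.1   1.18]
nest -93 [ 0.22  0.24 -0.43  1.84  0.11  1.08 -1.88]
g -3 [ 0.82  0.41 -0.23  1.6   0.1   1.15  0.51]
g 177 [ 0.4   0.42  0.33  1.61 -0.15  1.14 -2.43]
g 87 [ 1.02  0.44 -0.51  1.59  0.23  1.17  1.98]
g -93 [ 0.61  0.4   0.05  1.6  -0.02  1.14 -0.96]
b -3 [ 0.6   0.39 -0.29  1.63  0.12  1.14  0.23]
b 177 [ 0.21  0.39  0.23  1.64 -0.1   1.13 -2.73]
b 87 [ 0.79  0.42 -0.55  1.62  0.23  1.16  1.71]
b -93 [ 0.41  0.38 -0.04  1.63  0.02  1.13 -1.25]
w -3 [ 0.78  0.11 -0.28  1.99  0.03  1.05  0.43]
w 177 [ 0.37  0.1   0.15  2.   -0.02  1.04 -2.66]
w 87 [ 0.97  0.12 -0.49  1.99  0.06  1.05  1.97]
w -93 [ 0.55  0.1  -0.04  2.    0.    1.05 -1.12]
```

```bash
python3 - <<'E'
from station import bot
from h import *
bot.move_linear([.293,-.58,.34],speed=.3)
bot.move_ptp([.50,.12,.34],down(-3.2))
print(bot.get_time_s(),bot.get_qpos())
c=bot.capture("wrist");cv2.imwrite("pics/w1.png",c["image"][:,:,::-1])
T=c["camera_from_world"];print(-T[:3,:3].T@T[:3,3])
np.savez("w1.npz",**c)
E
```

```text
3.4417 [ 0.36898856  0.12971554 -0.75678547  1.67656571  0.09087879  1.37151871
 -0.45987851]
[0.50419851 0.19744204 0.48250944]
```

View pics/w1.png

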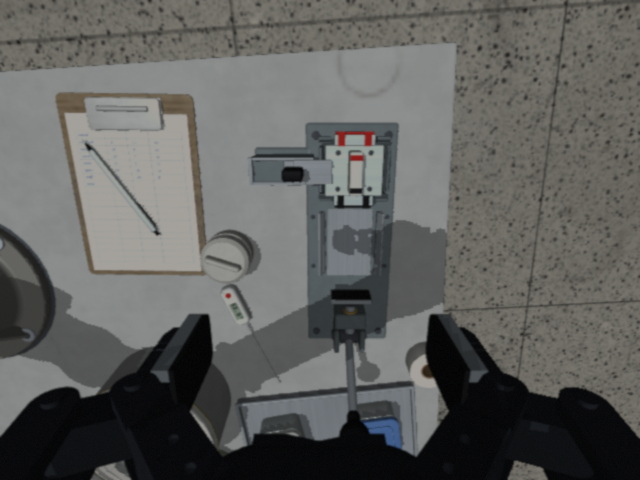

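```bash
python3 - <<'E'
import cv2
im=cv2.imread("pics/w1.png")
cv2.imwrite("pics/w1a.png",cv2.resize(im[115:235,240:400],None,fx=5,fy=5,interpolation=cv2.INTER_CUBIC))
cv2.imwrite("pics/w1b.png",cv2.resize(im[230:350,290:400],None,fx=5,fy=5,interpolation=cv2.INTER_CUBIC))
E
```

```text
(no output)
```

View pics/w1a.png

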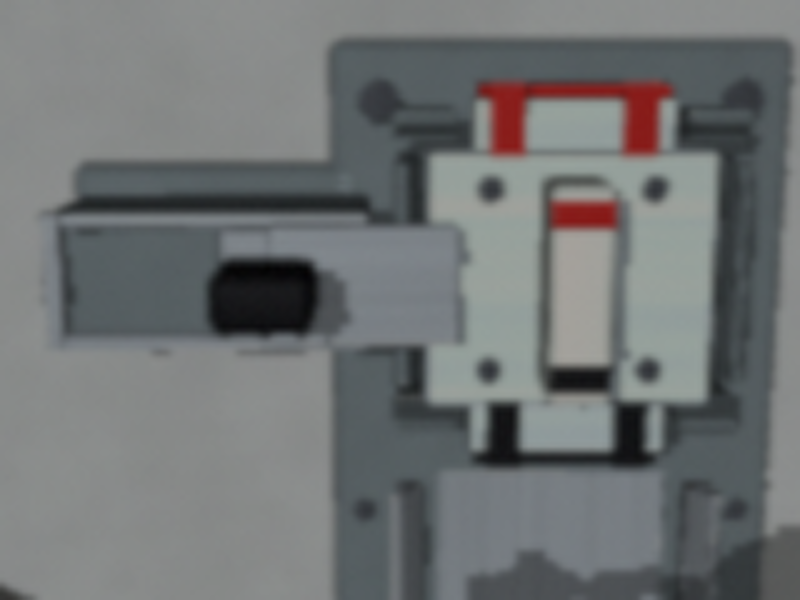

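View pics/w1b.png

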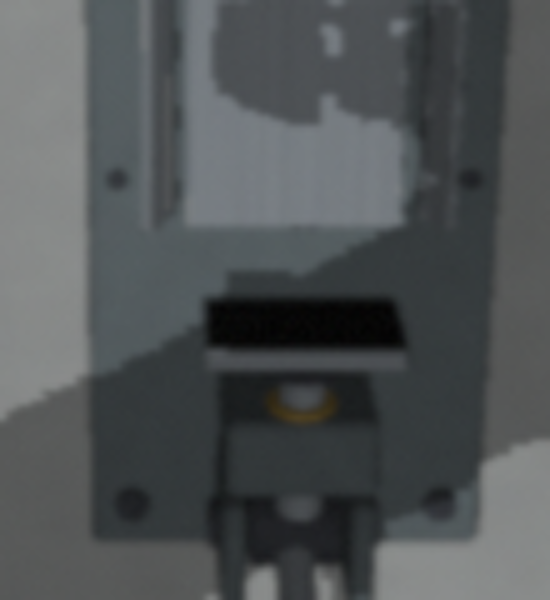

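```bash
python3 - <<'E'
from h import *
c=dict(np.load("w1.npz"))
A=lambda x,y:((x+.5)/5-.5+240,(y+.5)/5-.5+115)
B=lambda x,y:((x+.5)/5-.5+290,(y+.5)/5-.5+230)
def q(pts,z):
    P=np.array([ray(c,*p,z)[:2] for p in pts]);
    d1=P[0]-P[3];d2=P[1]-P[2]
    print(P.mean(0).round(4),"L",np.linalg.norm(d1).round(4),np.linalg.norm(d2).round(4),"W",np.linalg.norm(P[0]-P[1]).round(4),np.linalg.norm(P[3]-P[2]).round(4),"yaw",[np.degrees(np.arctan2(-d[0],d[1])).round(2) for d in (d1,d2)])
    return P.mean(0)
pl=q([A(330,40),A(792,40),B(478,540),B(95,540)],.012)
bl=q([A(425,150),A(720,150),A(712,404),A(422,404)],.063)
fi=q([A(548,182),A(618,182),A(612,392),A(545,392)],.091)
gr=q([A(210,260),A(317,260),A(317,333),A(212,333)],.098)
a=np.radians(-3.2);R=np.array([[np.cos(a),-np.sin(a)],[np.sin(a),np.cos(a)]])
for n,v in (("bl",bl),("fi",fi),("gr",gr)): print(n,(R.T@(v-pl)).round(4))
E
```

```text
[0.5351 0.0429] L 0.2963 0.2963 W 0.1107 0.1109 yaw [np.float64(-3.21), np.float64(-3.18)]
[0.5394 0.1407] L 0.0559 0.0559 W 0.0642 0.0658 yaw [np.float64(-3.83), np.float64(-2.15)]
[0.5393 0.1425] L 0.0432 0.0432 W 0.0143 0.0142 yaw [np.float64(-2.79), np.float64(-2.95)]
[0.474  0.1457] L 0.0148 0.0148 W 0.0217 0.0216 yaw [np.float64(-3.61), np.float64(-4.17)]
bl [-0.0011  0.0979]
fi [-0.0014  0.0997]
gr [-0.0667  0.0992]
```

```bash
python3 - <<'E'
from station import bot
from h import *
R=down(86.8)
p=np.array([.475,.143,0])
bot.gripper_to(.045)
bot.move_ptp(p+[0,0,.16],R)
bot.move_linear(p+[0,0,.078],speed=.1)
print("f",np.round(bot.get_wrist_force(),1))
bot.gripper_to(0.0)
print("gap",bot.get_finger_gap(),np.round(bot.get_wrist_force(),1))
a=np.radians(-3.2);d=np.array([-np.cos(a),-np.sin(a),0])
e=np.array(bot.get_ee_pos());print(e)
for s in (.02,.036,.0405):
    bot.move_linear(e+d*s,speed=.05); print(s,np.round(bot.get_wrist_force(),1),bot.get_finger_gap())
c=bot.capture("side");cv2.imwrite("pics/s2.png",c["image"][:,:,::-1])
c=bot.capture("top");cv2.imwrite("pics/t2.png",cv2.resize(c["image"][190:310,170:330,::-1],None,fx=5,fy=5))
print(bot.get_time_s(),bot.get_ee_pos())
E
```

```text
f [ 1.2 -1.  -0. ]
gap 0.012014904885036913 [-0.3  5.1  0.8]
[0.47578438 0.14553174 0.07896717]
0.02 [-1.5  1.6  0.2] 0.011567721297143625
0.036 [-1.3  3.   0.4] 0.011409780443616954
0.0405 [ 5.7  3.4 -8.6] 0.011505794001930018
7.9 [0.43737101 0.14775941 0.07901508]
```

View pics/s2.png

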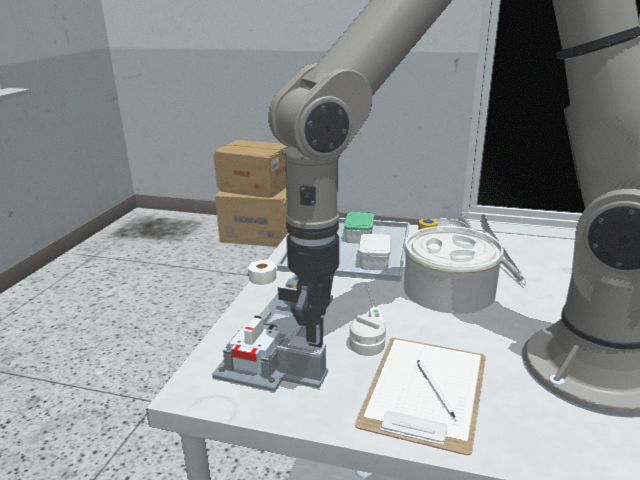

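```bash
python3 - <<'E'
from station import bot
from h import *
a=np.radians(-3.2);d=np.array([-np.cos(a),-np.sin(a),0])
e=np.array([0.4758,.1455,.079])
for s in (.042,.044,.046):
    bot.move_linear(e+d*s,speed=.05); bot.sleep(.2);print(s,np.round(bot.get_wrist_force(),1),bot.get_ee_pos(),-d@(e-bot.get_ee_pos()))
E
```

```text
0.042 [ 10.    3.5 -13.8] [0.43730835 0.14775999 0.07905196] 0.03855778430941411
0.044 [ 14.8   4.1 -19.3] [0.43724864 0.14777639 0.07910124] 0.03861831922629106
0.046 [ 20.3   3.  -25.1] [0.43716481 0.14777097 0.07914241] 0.038701716623268635
```

```bash
python3 - <<'E'
from station import bot
from h import *
a=np.radians(-3.2);d=np.array([-np.cos(a),-np.sin(a),0])
e=np.array([0.4758,.1455,.079])
bot.move_linear(e+d*.0395,speed=.05); bot.sleep(.2);print(np.round(bot.get_wrist_force(),1),bot.get_ee_pos(),-d@(e-bot.get_ee_pos()))
c=bot.capture("wrist");cv2.imwrite("pics/w3.png",c["image"][:,:,::-1])
c=bot.capture("side");cv2.imwrite("pics/s3.png",cv2.resize(c["image"][290:400,200:360,::-1],None,fx=5,fy=5))
c=bot.capture("top");cv2.imwrite("pics/t3.png",cv2.resize(c["image"][190:310,170:330,::-1],None,fx=5,fy=5))
E
```

```text
[ 6.1  3.3 -9.1] [0.43736542 0.14773421 0.07900349] 0.03849936508247079
```

View pics/s3.png

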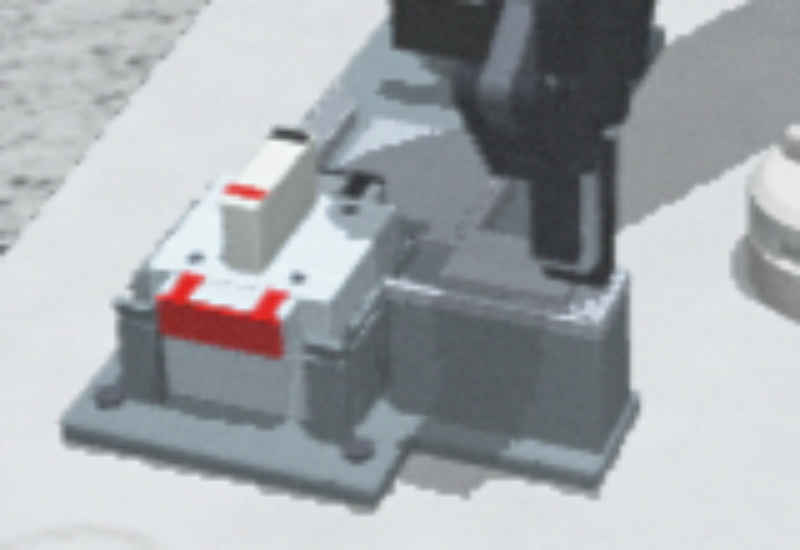

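View pics/t3.png

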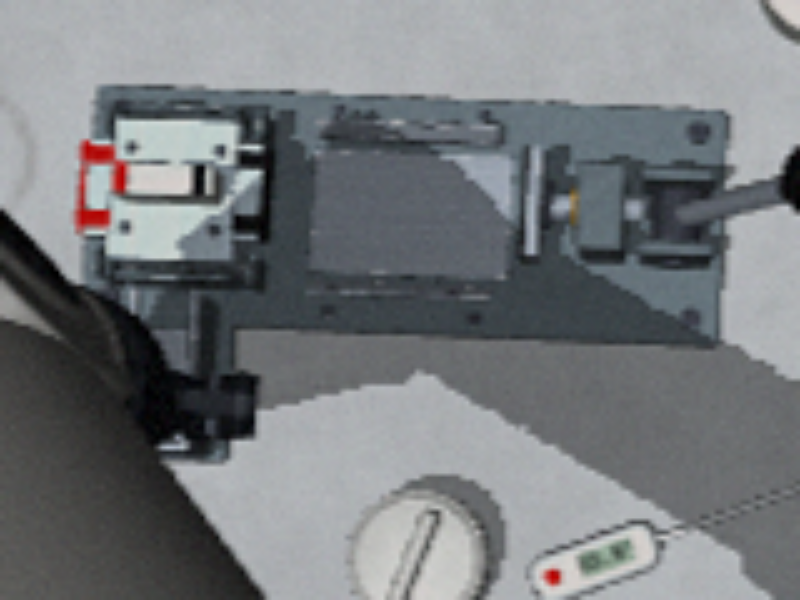

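View pics/w3.png

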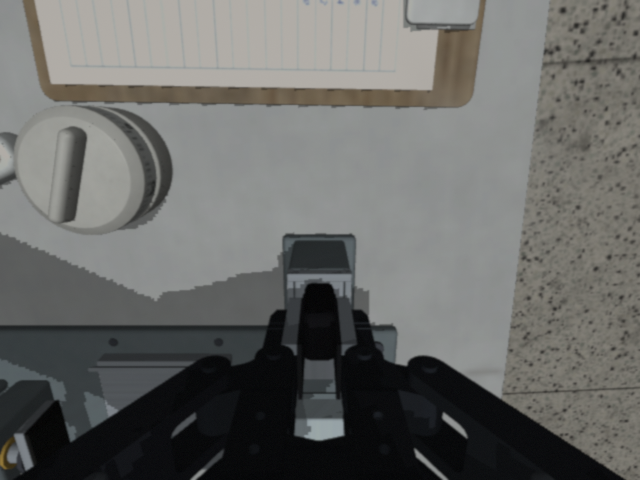

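```bash
python3 - <<'E'
from station import bot
from h import *
bot.gripper_to(.04)
p=np.array(bot.get_ee_pos());bot.move_linear([p[0],p[1],.2],speed=.2)
bot.move_ptp([.50,.12,.34],down(-3.2))
c=bot.capture("wrist");np.savez("w4.npz",**c)
cv2.imwrite("pics/w4.png",cv2.resize(c["image"][115:235,240:400,::-1],None,fx=5,fy=5,interpolation=cv2.INTER_CUBIC))
print(bot.get_time_s())
E
```

```text
12.35
```

View pics/w4.png

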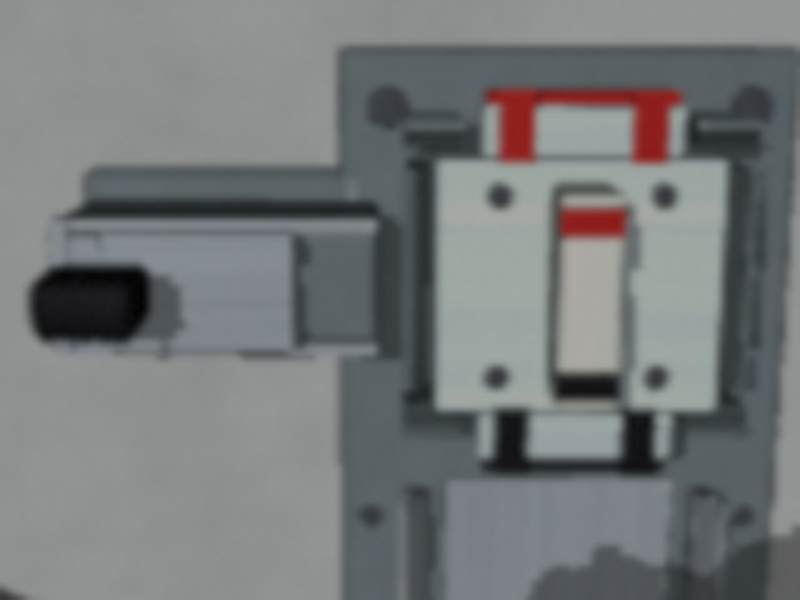

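```bash
python3 - <<'E'
from h import *
A=lambda x,y:((x+.5)/5-.5+240,(y+.5)/5-.5+115)
a=np.radians(-3.2);R=np.array([[np.cos(a),-np.sin(a)],[np.sin(a),np.cos(a)]])
m=np.array([.5349,.0455])
for f,pts in (("w1.npz",dict(gl=(210,297,.098),gr=(317,297,.098),tongue=(462,285,.068),bl=(425,280,.063),br=(716,280,.063),tr0=(48,280,.071))),
 ("w4.npz",dict(gl=(30,303,.098),gr=(150,303,.098),tongue=(297,290,.068),bl=(434,290,.063),br=(727,290,.063),tr0=(55,285,.071)))):
    c=dict(np.load(f))
    for k,v in pts.items(): print(f,k,(R.T@(ray(c,*A(*v[:2]),v[2])[:2]-m)*1000).round(1))
E
```

```text
w1.npz gl [-77.4  96.6]
w1.npz gr [-55.5  96.6]
w1.npz tongue [-24.9  94.9]
w1.npz bl [-33.   95.4]
w1.npz br [31.7 95.1]
w1.npz tr0 [-115.3   96.7]
w4.npz gl [-115.8   96.7]
w4.npz gr [-91.3  96.7]
w4.npz tongue [-62.9  95.3]
w4.npz bl [-32.8  94.6]
w4.npz br [32.2 94.6]
w4.npz tr0 [-115.4   96.7]
```

```bash
python3 - <<'E'
from station import bot
from h import *
a=np.radians(-3.2);R2=np.array([[np.cos(a),-np.sin(a)],[np.sin(a),np.cos(a)]])
m=np.array([.5349,.0455]); W=lambda x,y,z:np.append(m+R2@[x,y],z)
R=down(86.8)
bot.gripper_to(0.0)
bot.move_ptp(W(-.070,.0965,.16),R)
bot.move_linear(W(-.070,.0965,.083),speed=.1)
print(np.round(bot.get_wrist_force(),1))
for x in (-.074,-.077,-.080,-.082,-.084,-.086,-.088,-.090):
    bot.move_linear(W(x,.0965,.083),speed=.04);bot.sleep(.1)
    e=np.array(bot.get_ee_pos());f=np.array(bot.get_wrist_force());print(x,(R2.T@(e[:2]-m)*1000).round(2),f.round(1))
    if f[0]>12: break
c=bot.capture("wrist");cv2.imwrite("pics/w5.png",c["image"][:,:,::-1])
E
```

```text
[-0.9 -0.1  0.4]
-0.074 [-73.8   96.49] [ 0.3 -0.3 -0.9]
-0.077 [-76.99  96.47] [-0.7 -0.1  0.2]
-0.08 [-80.01  96.5 ] [-0.1  0.5 -1. ]
-0.082 [-82.   96.5] [ 0.8 -0.5  0.7]
-0.084 [-82.68  96.58] [ 5.3 -0.9 -3.6]
-0.086 [-82.78  96.62] [ 9.1 -1.8 -6.5]
-0.088 [-82.84  96.61] [13.7 -1.1 -9.2]
```

```bash
python3 - <<'E'
from station import bot
from h import *
R=down(-3.2)
e=np.array(bot.get_ee_pos())
bot.move_linear([e[0]+.01,e[1],.083],speed=.1)
bot.move_linear([e[0]+.01,e[1],.2],speed=.2)
bot.gripper_to(.04)
p=np.array([.5394,.1415,0])
bot.move_ptp(p+[0,0,.16],R)
bot.move_linear(p+[0,0,.070],speed=.1)
print(np.round(bot.get_wrist_force(),1))
bot.gripper_to(0.0)
e=np.array(bot.get_ee_pos());print("gap",bot.get_finger_gap(),np.round(bot.get_wrist_force(),1),e)
for z in (.09,.12,.19):
    bot.move_linear([e[0],e[1],z],speed=.08);print(z,np.round(bot.get_wrist_force(),1),np.round(bot.get_ee_pos(),4))
c=bot.capture("wrist");cv2.imwrite("pics/w6.png",c["image"][:,:,::-1]);np.savez("w6.npz",**c)
c=bot.capture("side");cv2.imwrite("pics/s6.png",c["image"][:,:,::-1])
print(bot.get_time_s())
E
```

```text
[-0.2  0.4  0.1]
gap 0.012219012011261826 [ 1.2 -0.1  2.7] [0.54032247 0.14164279 0.07075837]
0.09 [ 1.8  0.3 -4.3] [0.5401 0.1417 0.0901]
0.12 [ 0.6  0.3 -4.3] [0.5398 0.1417 0.1202]
0.19 [ 0.   0.9 -6. ] [0.5398 0.1414 0.1894]
23.75
```

View pics/w6.png

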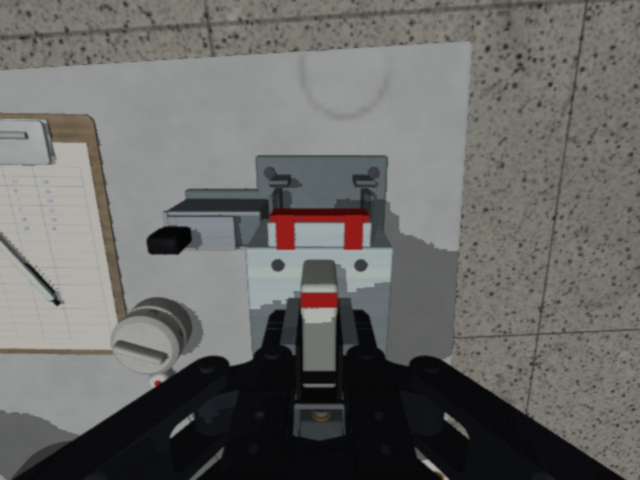

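View pics/s6.png

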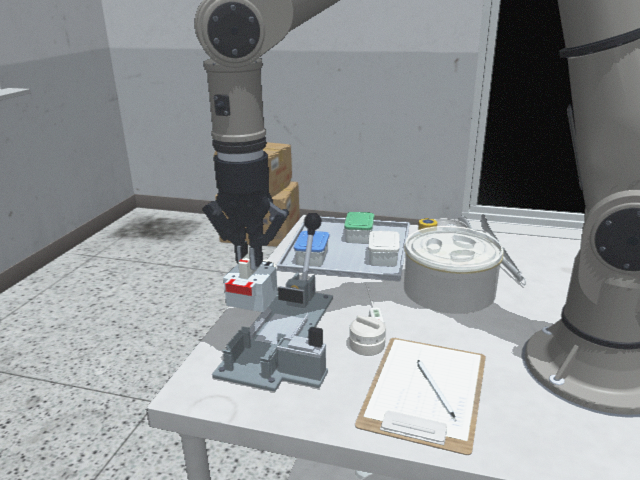

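```bash
python3 - <<'E'
from h import *
c=dict(np.load("w6.npz"))
for z in (.1807,.1817):
  for uv in ((247,248),(391,248),(271,211),(368,211)):
    p=ray(c,*uv,z)[:2]; a=np.radians(-3.2);R=np.array([[np.cos(a),-np.sin(a)],[np.sin(a),np.cos(a)]])
    print(z,uv,((R.T@(p-[.5398,.1414]))*1000).round(1))
E
```

```text
0.1807 (247, 248) [-31.7  26.3]
0.1807 (391, 248) [30.  26.3]
0.1807 (271, 211) [-20.8  42.6]
0.1807 (368, 211) [19.5 42.5]
0.1817 (247, 248) [-31.5  26.7]
0.1817 (391, 248) [29.8 26.6]
0.1817 (271, 211) [-20.6  42.8]
0.1817 (368, 211) [19.3 42.8]
```

```bash
python3 - <<'E'
from station import bot
from h import *
p=np.array([.5401,.1412,0])
for y in (30,87,130,176.8):
    bot.move_ptp(p+[0,0,.20],down(y))
print(np.round(bot.get_qpos(),2),bot.get_finger_gap(),np.round(bot.get_wrist_force(),1),bot.get_ee_pos())
for z in (.14,.12,.110,.102,.095,.088,.080,.074):
    bot.move_linear(p+[0,0,z],speed=.05);f=np.array(bot.get_wrist_force());e=np.array(bot.get_ee_pos());print(z,f.round(1),e.round(4))
    if f[2]>12: break
c=bot.capture("wrist");cv2.imwrite("pics/w7.png",c["image"][:,:,::-1]);np.savez("w7.npz",**c)
c=bot.capture("side");cv2.imwrite("pics/s7.png",cv2.resize(c["image"][230:400,180:380,::-1],None,fx=3.5,fy=3.5))
E
```

```text
[ 0.6   0.52 -1.25  1.77  0.53  1.24  2.29] 0.012813538746563474 [-0.5  0.  -4.6] [0.54011694 0.14109917 0.19994219]
0.14 [ 0.1 -0.4 -5.7] [0.5404 0.1414 0.1404]
0.12 [ 0.1  0.3 -4.8] [0.5399 0.1413 0.1197]
0.11 [-0.1  0.3 -4.6] [0.5398 0.141  0.1095]
0.102 [ 1.   0.2 -6.1] [0.5403 0.1411 0.1018]
0.095 [ 2.2  0.5 -5.7] [0.5404 0.1411 0.0947]
0.088 [ 2.8  0.5 -7.5] [0.5404 0.1411 0.0877]
0.08 [ 2.7  0.2 -6.5] [0.5403 0.1411 0.0796]
0.074 [ 3.1  0.6 -7.4] [0.5403 0.1411 0.0737]
```

View pics/s7.png

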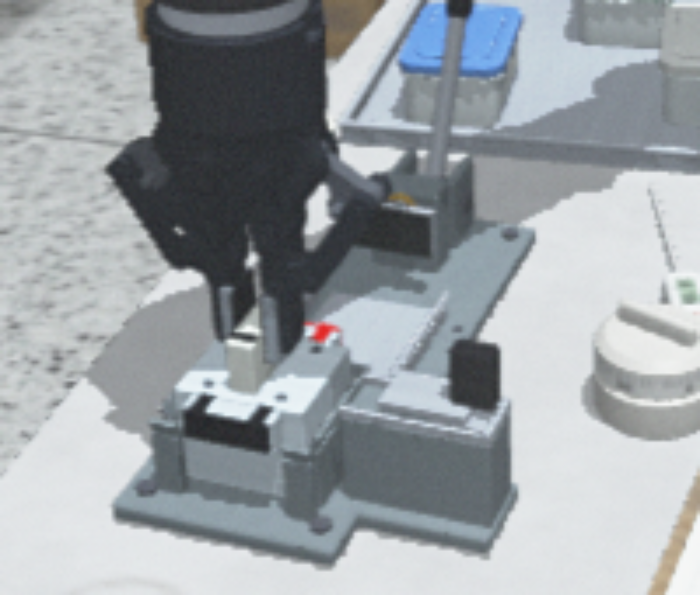

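```bash
python3 - <<'E'
from station import bot
from h import *
p=np.array([.5401,.1412,0])
for z in (.0725,.0715,.0705,.0695,.0685):
    bot.move_linear(p+[0,0,z],speed=.03);bot.sleep(.1);f=np.array(bot.get_wrist_force());e=np.array(bot.get_ee_pos());print(z,f.round(1),e.round(4))
    if f[2]>8: break
bot.gripper_to(.04)
bot.move_linear(p+[0,0,.13],speed=.15)
bot.gripper_to(0)
for z in (.1,.096,.094,.092,.090,.088,.086):
    bot.move_linear(p+[0,0,z],speed=.05);bot.sleep(.1);f=np.array(bot.get_wrist_force());e=np.array(bot.get_ee_pos());print(z,f.round(1),e.round(4))
    if f[2]>10: break
bot.move_linear(p+[0,0,.2],speed=.2)
c=bot.capture("side");cv2.imwrite("pics/s8.png",cv2.resize(c["image"][270:400,200:360,::-1],None,fx=4.5,fy=4.5))
print(bot.get_time_s())
E
```

```text
0.0725 [ 4.3 -0.6 -4.6] [0.5404 0.1412 0.0726]
0.0715 [ 4.1 -0.8 -4. ] [0.5404 0.1412 0.0716]
0.0705 [ 4.2 -0.2 -0.7] [0.5403 0.1413 0.0707]
0.0695 [ 1.2 -2.2  6.2] [0.5403 0.1413 0.0707]
0.0685 [-1.  -2.8 13.1] [0.5403 0.1413 0.0707]
0.1 [ 0.2  0.4 -0.1] [0.5404 0.1414 0.1004]
0.096 [ 0.3 -0.   0.4] [0.5401 0.1412 0.096 ]
0.094 [ 0.4 -0.1  0.4] [0.5401 0.1412 0.094 ]
0.092 [ 0.6  0.5 -0.4] [0.5401 0.1412 0.092 ]
0.09 [0.4 0.1 0.3] [0.5401 0.1412 0.09  ]
0.088 [-1.  -0.6  7.9] [0.5404 0.1414 0.0891]
0.086 [-5.5 -3.9 20.7] [0.5406 0.1415 0.089 ]
37.3167
```

View pics/s8.png

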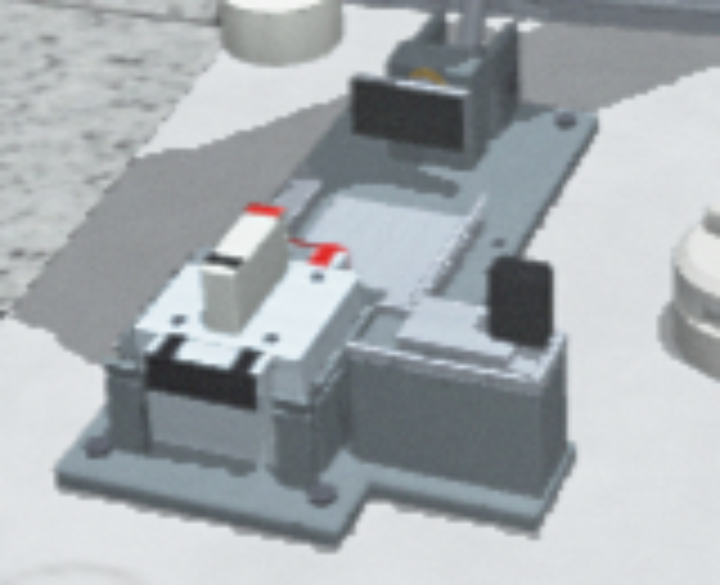

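```bash
python3 - <<'E'
from station import bot
from h import *
a=np.radians(-3.2);R2=np.array([[np.cos(a),-np.sin(a)],[np.sin(a),np.cos(a)]])
m=np.array([.5349,.0455]); W=lambda x,y,z:np.append(m+R2@[x,y],z)
R=down(86.8)
bot.move_ptp(W(-.136,.0965,.18),R)
bot.move_linear(W(-.136,.0965,.083),speed=.12)
print(np.round(bot.get_wrist_force(),1))
for x in (-.125,-.11,-.1,-.092,-.09,-.088,-.086,-.084,-.082,-.080,-.078):
    bot.move_linear(W(x,.0965,.083),speed=.05);bot.sleep(.1)
    e=np.array(bot.get_ee_pos());f=np.array(bot.get_wrist_force());print(x,(R2.T@(e[:2]-m)*1000).round(2),f.round(1))
    if f[0]<-14: break
bot.move_linear(W(-.098,.0965,.083),speed=.1)
bot.move_linear(W(-.10,.0965,.2),speed=.2)
bot.move_ptp([.50,.12,.34],down(-3.2))
c=bot.capture("wrist");np.savez("w9.npz",**c)
cv2.imwrite("pics/w9.png",cv2.resize(c["image"][115:235,240:400,::-1],None,fx=5,fy=5,interpolation=cv2.INTER_CUBIC))
print(bot.get_time_s())
E
```

```text
[-0.6 -0.6 -0. ]
-0.125 [-124.71   96.54] [ 0.7 -0.1  0.5]
-0.11 [-109.62   96.61] [ 0.1 -0.2  0.1]
-0.1 [-99.59  96.57] [-0.2  0.7  0.1]
-0.092 [-91.59  96.55] [ 0.1 -0.9  0.1]
-0.09 [-90.01  96.5 ] [-0.3  1.3  0.6]
-0.088 [-88.12  96.48] [-1.5 -0.1  0.6]
-0.086 [-85.92  96.46] [-1.3  0.9 -0.7]
-0.084 [-84.49  96.43] [-4.7  0.6  1.7]
-0.082 [-84.44  96.39] [-9.5 -0.7  4.8]
-0.08 [-84.38  96.41] [-12.2  -0.    9.1]
-0.078 [-84.33  96.34] [-16.5   1.5  11.6]
46.225
```

View pics/w9.png

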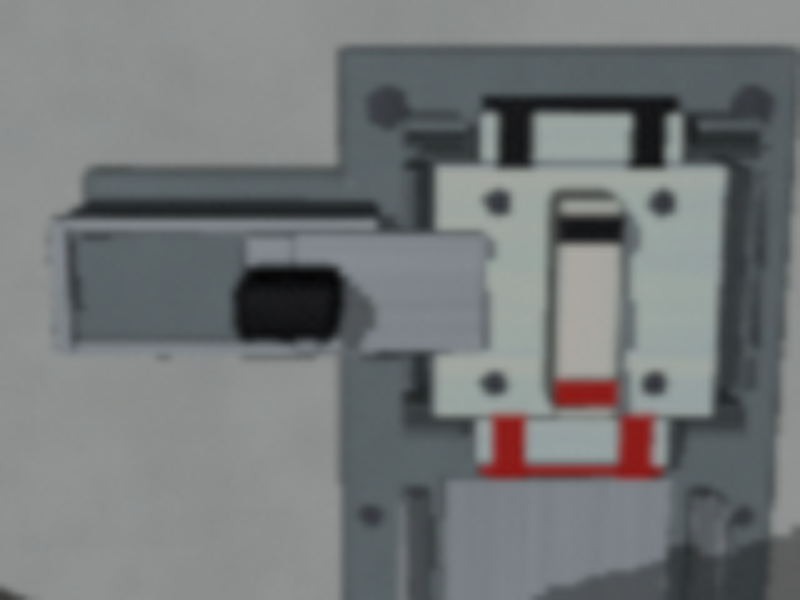

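```bash
cat >> h.py <<'E'
MY=-3.2
_a=np.radians(MY);R2=np.array([[np.cos(_a),-np.sin(_a)],[np.sin(_a),np.cos(_a)]])
M=np.array([.5353,.0466]); W=lambda x,y,z:np.append(M+R2@[x,y],z)
def locate(bot,col,guess,save=None):
    """hover over the guess and measure with wrist camera"""
    bot.move_ptp([guess[0],guess[1],.34],down(guess[2]))
    c=bot.capture("wrist")
    if save: cv2.imwrite(save,c["image"][:,:,::-1])
    u,v=proj(c,[guess[0],guess[1],.049]); u,v=int(u),int(v)
    r=findbox(c,col,roi=(max(0,u-110),max(0,v-110),u+110,min(v+110,330)))
    return r
E
python3 - <<'E'
from station import bot
from h import *
bot.gripper_to(.085)
r=locate(bot,"green",(.4844,-.4167,7.6),"pics/g1.png");print(r,np.round(bot.get_qpos(),2))
E
```

```text
(0.48528802490234374, -0.4183387451171875, 7.410635471343994, 67.2216796875, 100.39364624023438) [ 0.99  0.35 -0.48  1.39  0.16  1.44  0.65]
```

View pics/g1.png

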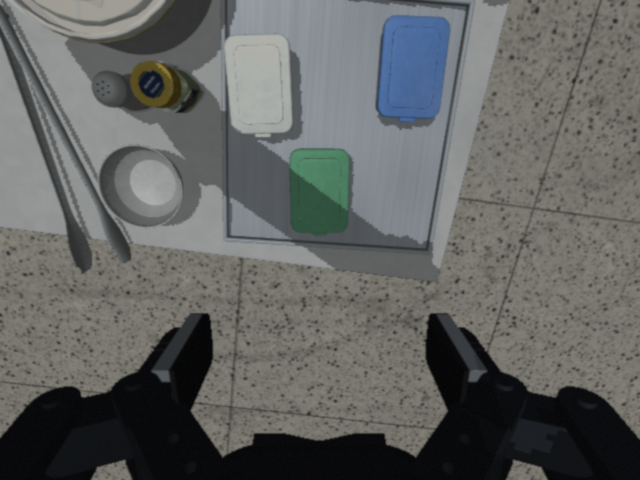

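```bash
cat >> h.py <<'E'
def pick(bot,x,y,yaw,z0):
    bot.move_ptp([x,y,z0+.12],down(yaw))
    bot.move_linear([x,y,z0+.022],speed=.12)
    f=np.array(bot.get_wrist_force())
    bot.gripper_to(0.0)
    g=bot.get_finger_gap();e=np.array(bot.get_ee_pos())
    print("pick f",f.round(1),"gap",round(g,4),"ee",e.round(4),"f",np.round(bot.get_wrist_force(),1))
    return e
E
python3 - <<'E'
from station import bot
from h import *
e=pick(bot,.4853,-.4185,7.4,.003)
bot.move_linear([e[0],e[1],.08],speed=.1);print(bot.get_finger_gap(),np.round(bot.get_wrist_force(),1))
c=bot.capture("wrist");cv2.imwrite("pics/g2.png",c["image"][:,:,::-1])
c=bot.capture("side");cv2.imwrite("pics/g2s.png",cv2.resize(c["image"][100:300,220:480,::-1],None,fx=3,fy=3))
print(bot.get_time_s())
E
```

```text
pick f [ 0.  -0.7  0.8] gap 0.0672 ee [ 0.4864 -0.4192  0.0266] f [-0.1  0.3  7.3]
0.06717732972398459 [-0.4  0.  -2.7]
51.9417
```

View pics/g2.png

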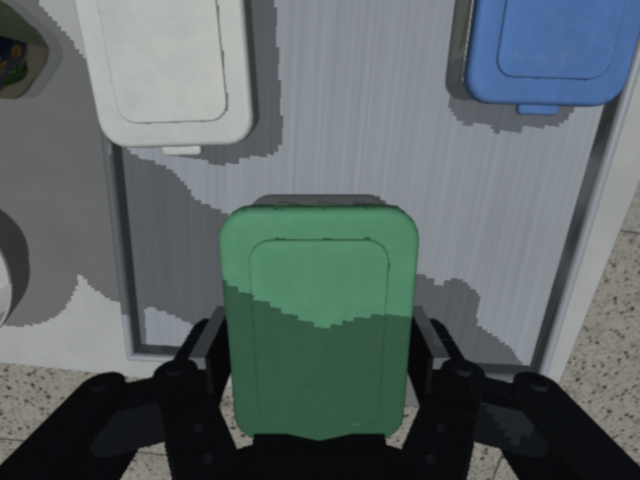

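View pics/g2s.png

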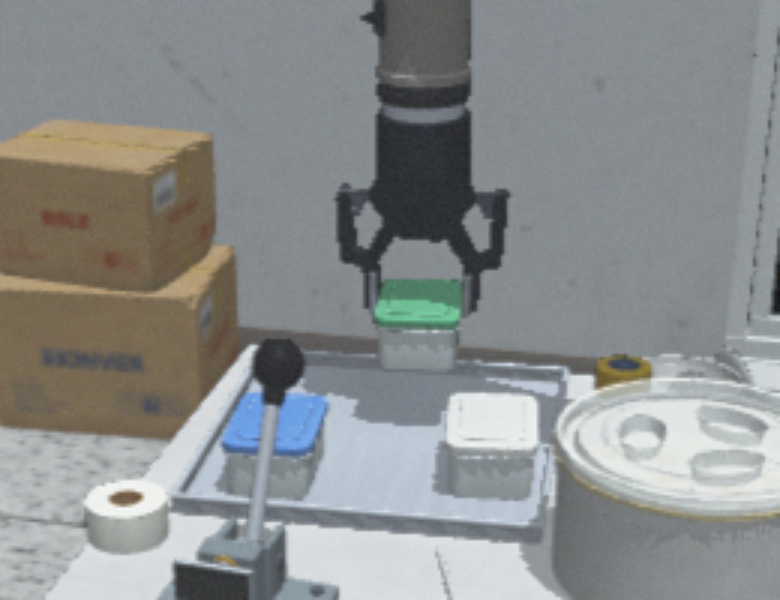

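```bash
cat >> h.py <<'E'
def place(bot,x,y,yaw,zc,zs,fmax=6,speed=.06):
    """linear descent to contact; zs list of z"""
    for z in zs:
        bot.move_linear([x,y,z],speed=speed);f=np.array(bot.get_wrist_force());e=np.array(bot.get_ee_pos())
        print("z",z,f.round(1),e.round(4))
        if f[2]>fmax: break
E
python3 - <<'E'
from station import bot
from h import *
e=np.array(bot.get_ee_pos())
bot.move_linear([e[0],e[1],.26],speed=.25)
t=W(0,-.0045,0)
bot.move_ptp([t[0],t[1],.26],down(MY))
print(bot.get_finger_gap(),np.round(bot.get_qpos(),2))
bot.move_linear([t[0],t[1],.075],speed=.2)
f0=np.array(bot.get_wrist_force())[2];print("f0",f0)
place(bot,t[0],t[1],MY,0,[.062,.052,.046,.042,.039,.037,.0355,.0345],fmax=4)
c=bot.capture("wrist");cv2.imwrite("pics/g3.png",c["image"][:,:,::-1])
c=bot.capture("side");cv2.imwrite("pics/g3s.png",cv2.resize(c["image"][200:400,200:400,::-1],None,fx=3,fy=3))
print(bot.get_time_s())
E
```

```text
0.06712221055957883 [ 0.51  0.24 -0.79  1.75  0.18  1.22 -0.38]
f0 -2.9797414298461256
z 0.062 [-0.4  0.3 -2.6] [0.5347 0.042  0.0617]
z 0.052 [ 0.6 -0.5 -2.9] [0.5345 0.042  0.0514]
z 0.046 [-0.   0.3 -1.6] [0.5347 0.042  0.0456]
z 0.042 [ 0.4 -0.  -2.1] [0.5348 0.0421 0.0418]
z 0.039 [-0.5  0.6 -2.3] [0.5349 0.042  0.0388]
z 0.037 [ 0.6 -0.3 -2.6] [0.535  0.0421 0.0369]
z 0.0355 [ 0.4  0.  -0.2] [0.5354 0.0422 0.0357]
z 0.0345 [-3.1 -0.3  7.1] [0.5354 0.0422 0.0356]
57.8583
```

View pics/g3.png

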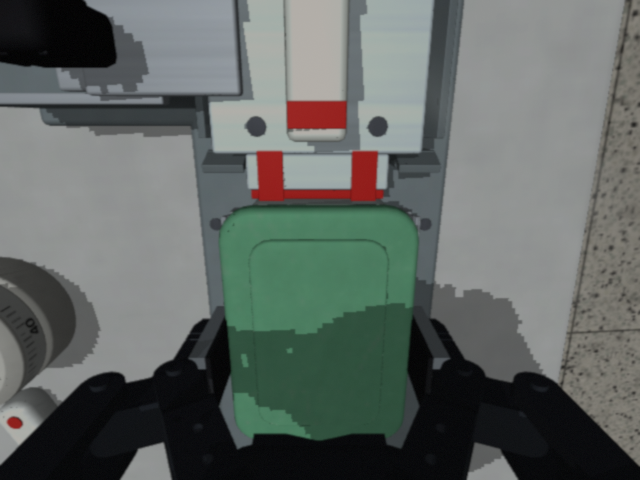

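View pics/g3s.png

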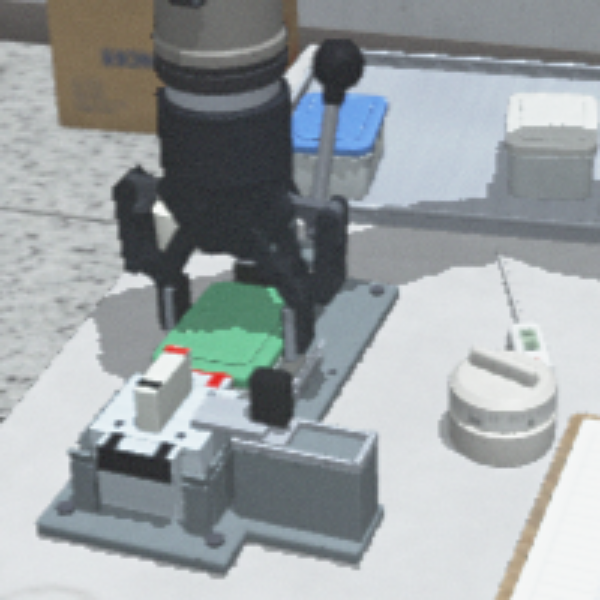

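```bash
cat >> h.py <<'E'
def knob(th,dz=-.024):
    b=-.5+th
    return W(0,-.130+.130*np.sin(b),.035+.130*np.cos(b)+dz)
def lever(bot,ths=(.2,.4,.6,.75,.85,.9,.93,.96),pic=None):
    p=np.array(bot.get_ee_pos())
    bot.gripper_to(.06)
    k=knob(0)
    bot.move_ptp(k+[0,0,.09],down(MY))
    bot.move_linear(k,speed=.12)
    bot.gripper_to(0.0)
    e=np.array(bot.get_ee_pos());off=(e-k);off[2]=0
    print("knob gap",round(bot.get_finger_gap(),4),"off",(e-k).round(4),np.round(bot.get_wrist_force(),1))
    mx=0
    for t in ths:
        bot.move_linear(knob(t)+off,speed=.08);bot.sleep(.05)
        f=np.array(bot.get_wrist_force());e=np.array(bot.get_ee_pos());y=(R2.T@(e[:2]-M))[1]
        print(t,"f",f.round(1),"th est",round(.5+np.arcsin((y+.13)/.13),3))
        if f[1]<-18: break
    bot.sleep(.3)
    if pic:
        c=bot.capture("side");cv2.imwrite(pic,cv2.resize(c["image"][170:390,180:400,::-1],None,fx=2.7,fy=2.7))
    for t in (.7,.45,.2,0.0):
        bot.move_linear(knob(t)+off,speed=.1)
    print("back",np.round(bot.get_wrist_force(),1))
    bot.gripper_to(.06)
    bot.move_linear(k+off+[0,0,.09],speed=.2)
E
python3 - <<'E'
from station import bot
from h import *
bot.gripper_to(.085)
e=np.array(bot.get_ee_pos())
bot.move_linear([e[0],e[1],.25],speed=.2)
c=bot.capture("wrist");cv2.imwrite("pics/g4.png",c["image"][:,:,::-1])
lever(bot,pic="pics/g5.png")
print(bot.get_time_s())
E
```

```text
knob gap 0.0335 off [ 0.0009 -0.0003  0.0011] [-1.3  0.9  5.6]
0.2 f [-0.6 -6.4  2.3] th est 0.181
0.4 f [-0.8 -5.2  3.4] th est 0.384
0.6 f [ 0.3 -4.1  1. ] th est 0.587
0.75 f [ 1.1 -0.7 -0.1] th est 0.755
0.85 f [-0.7  0.2 -0.2] th est 0.848
0.9 f [ 0.1  0.1 -0.3] th est 0.899
0.93 f [-0.8 -0.4 -0.3] th est 0.929
0.96 f [-0.   1.   0.3] th est 0.959
back [-4.2 44.6 23.4]
68.5417
```

View pics/g5.png

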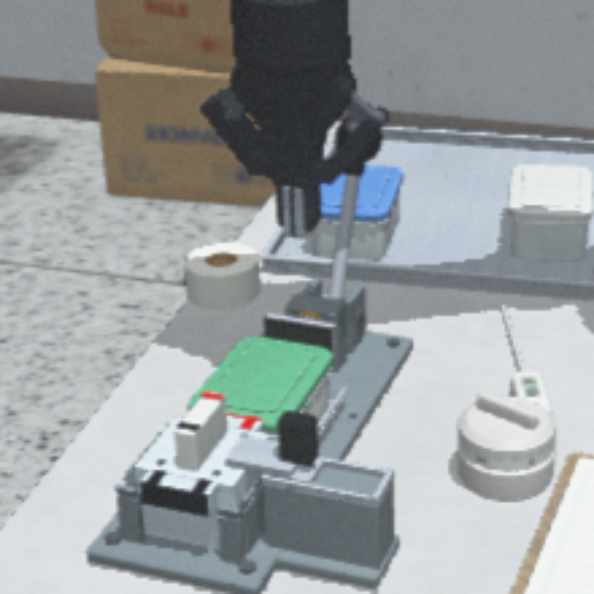

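```bash
python3 - <<'E'
from station import bot
from h import *
print(np.round(bot.get_wrist_force(),1),bot.get_finger_gap(),np.round(bot.get_ee_pos(),3))
c=bot.capture("side");cv2.imwrite("pics/g6.png",cv2.resize(c["image"][170:390,180:400,::-1],None,fx=2.7,fy=2.7))
E
```

```text
[ 0.  -0.4 -0.8] 0.059771851845964764 [ 0.525 -0.146  0.214]
```

View pics/g6.png

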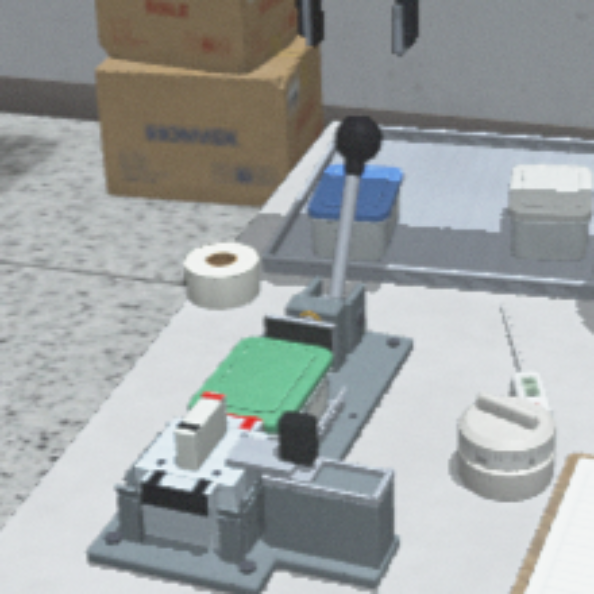

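All intact: green box in the nest, lever back at rest (knob about px 358,138 of the zoom). I'll push the knob from behind with two slightly opened fingers instead.

```bash
cat >> h.py <<'E'
def knobpush(bot,pic=None,ths=(0,.2,.4,.6,.75,.85,.9,.94,.97,1.0)):
    bot.gripper_to(.024)
    yb=-.0245; dz=-.022
    P=lambda t,b:knob(t,dz)+np.append(R2@[0,b],0)
    bot.move_ptp(P(0,-.048)+[0,0,.09],down(MY))
    bot.move_linear(P(0,-.048),speed=.15)
    for t in ths:
        bot.move_linear(P(t,yb),speed=.1);bot.sleep(.05)
        f=np.array(bot.get_wrist_force());e=np.array(bot.get_ee_pos());y=(R2.T@(e[:2]-M))[1]-yb
        print(t,"f",f.round(1),"th est",round(.5+np.arcsin((y+.13)/.13),3))
        if f[1]<-17: break
    bot.sleep(.3)
    if pic:
        c=bot.capture("side");cv2.imwrite(pic,cv2.resize(c["image"][170:390,180:400,::-1],None,fx=2.7,fy=2.7))
    for t in (.7,.45,.2,0.0):
        bot.move_linear(P(t,yb),speed=.12)
    bot.move_linear(P(0,-.050),speed=.1)
    print("back",np.round(bot.get_wrist_force(),1))
    bot.move_linear(P(0,-.050)+[0,0,.12],speed=.2)
E
python3 - <<'E'
from station import bot
from h import *
knobpush(bot,"pics/g7.png")
c=bot.capture("side");cv2.imwrite("pics/g8.png",cv2.resize(c["image"][170:390,180:400,::-1],None,fx=2.7,fy=2.7))
print(bot.get_time_s())
E
```

```text
0 f [-0.3  0.2  0.3] th est 0.001
0.2 f [ 0.8 -4.9  4.5] th est 0.186
0.4 f [-0.2 -4.6  5.6] th est 0.389
0.6 f [ 1.  -4.4  4.9] th est 0.59
0.75 f [ 2.7 -4.   2.4] th est 0.74
0.85 f [ 2.8 -5.8  1.2] th est 0.837
0.9 f [ 3.1 -6.7  2.5] th est 0.884
0.94 f [ 2.5 -7.5  3.4] th est 0.916
0.97 f [  1.1 -12.2   7.1] th est 0.923
1.0 f [ -0.8 -16.6  12.9] th est 0.928
back [0.4 0.6 0.1]
77.05
```

View pics/g7.png

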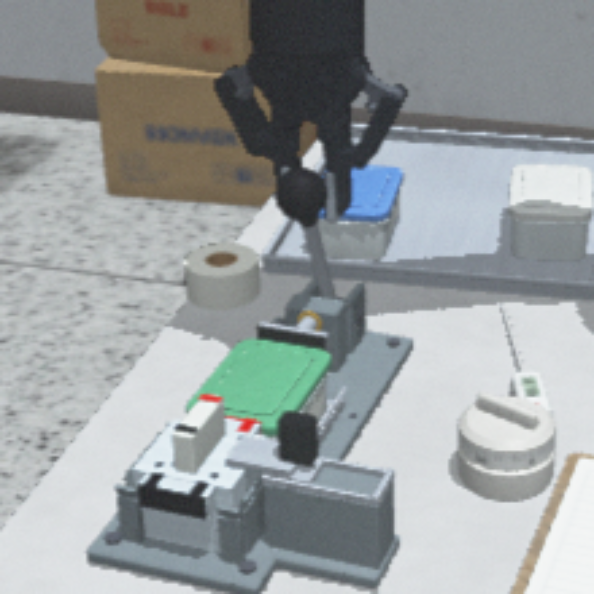

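View pics/g8.png

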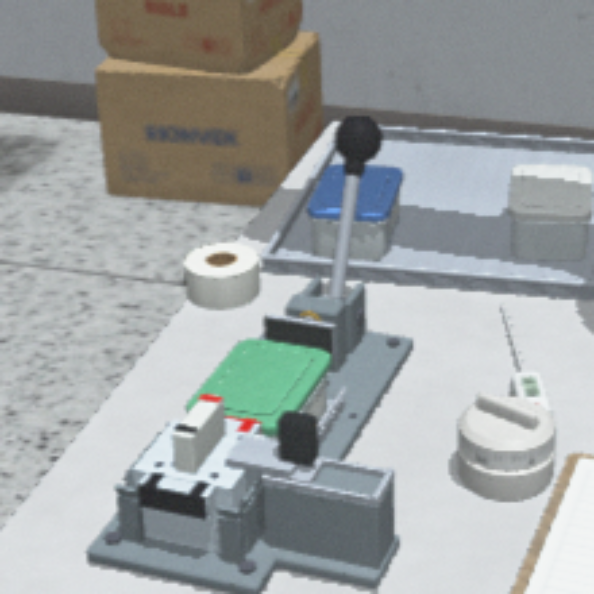

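```bash
cat >> h.py <<'E'
def fromnest(bot,x,y,yaw,pic=None):
    bot.gripper_to(.085)
    t=W(0,.001,0)
    bot.move_ptp([t[0],t[1],.24],down(MY))
    if pic:
        c=bot.capture("wrist");cv2.imwrite(pic,c["image"][:,:,::-1])
    e=pick(bot,t[0],t[1],MY,.012)
    bot.move_linear([e[0],e[1],.06],speed=.08);print("lift",round(bot.get_finger_gap(),4),np.round(bot.get_wrist_force(),1))
    bot.move_linear([e[0],e[1],.26],speed=.25)
    bot.move_ptp([x,y,.26],down(yaw))
    bot.move_linear([x,y,.06],speed=.2)
    place(bot,x,y,yaw,0,[.035,.029,.0265,.0255,.0245,.0235],fmax=4)
    bot.gripper_to(.085)
    bot.move_linear([x,y,.2],speed=.2)
def tonest(bot,x,y,yaw):
    e=pick(bot,x,y,yaw,.003)
    bot.move_linear([e[0],e[1],.08],speed=.1);print("lift",round(bot.get_finger_gap(),4),np.round(bot.get_wrist_force(),1))
    bot.move_linear([e[0],e[1],.26],speed=.25)
    t=W(0,-.0045,0)
    bot.move_ptp([t[0],t[1],.26],down(MY))
    bot.move_linear([t[0],t[1],.075],speed=.2)
    place(bot,t[0],t[1],MY,0,[.05,.042,.038,.0365,.0355,.0345],fmax=4)
    c=bot.capture("wrist");g=bot.get_finger_gap()
    bot.gripper_to(.085)
    bot.move_linear([t[0],t[1],.25],speed=.2)
    return c
E
python3 - <<'E'
from station import bot
from h import *
fromnest(bot,.4853,-.4185,7.4,"pics/g9.png")
print(bot.get_time_s())
bot.move_ptp([.45,-.15,.42],down(4))
c=bot.capture("top");s=bot.capture("side")
cv2.imwrite("pics/t10.png",c["image"][:,:,::-1]);cv2.imwrite("pics/s10.png",s["image"][:,:,::-1])
for n in("green","blue"):print(n,findbox(c,n))
E
```

```text
pick f [ 0.3  0.5 -0. ] gap 0.0675 ee [0.5363 0.0477 0.0354] f [ 0.1 -0.3  5.1]
lift 0.0668 [ 0.4  0.3 -2.6]
z 0.035 [ 0.1 -0.  -2.6] [ 0.4852 -0.4184  0.0346]
z 0.029 [ 0.   0.8 -2.5] [ 0.485  -0.4183  0.0287]
z 0.0265 [ 0.2 -0.2 -1.2] [ 0.4853 -0.4186  0.0265]
z 0.0255 [-2.9  1.6  5.6] [ 0.4853 -0.4186  0.0265]
87.4083
green (0.4831915588378906, -0.41567727661132814, 7.297636985778809, 68.561279296875, 102.11223602294922)
blue (0.30746633911132815, -0.3359468994140625, -46.38265609741211, 18.91900634765625, 21.479259490966797)
```

View pics/t10.png

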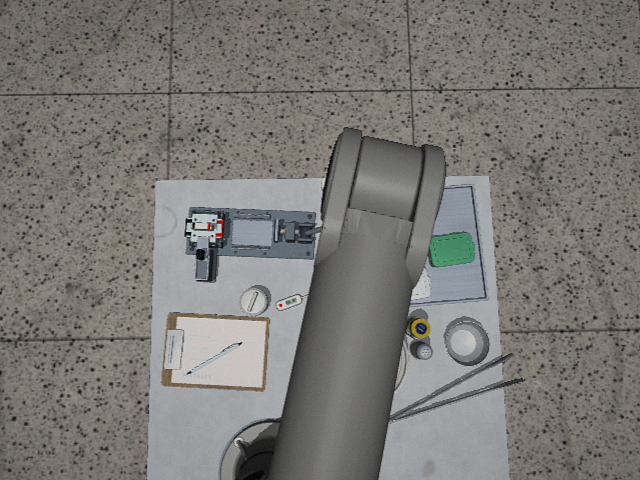

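View pics/s10.png

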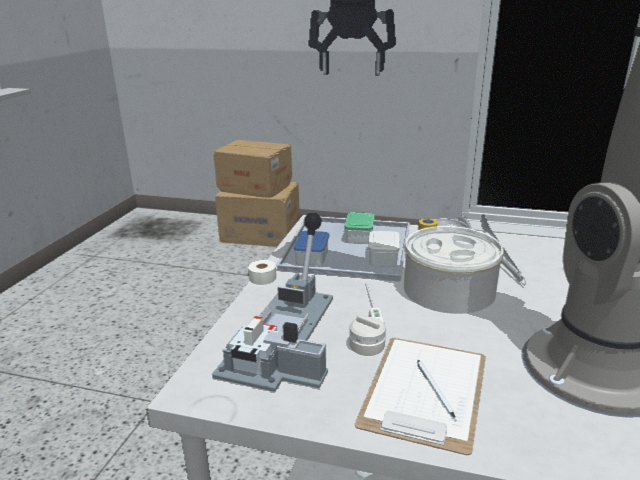

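```bash
python3 - <<'E'
from station import bot
from h import *
r=locate(bot,"blue",(.5644,-.273,5.9),"pics/b1.png");print(r,bot.get_time_s())
E
```

```text
(0.5659171142578125, -0.2741823120117188, 5.875696659088135, 67.22085571289062, 99.03506469726562) 89.6417
```

View pics/b1.png

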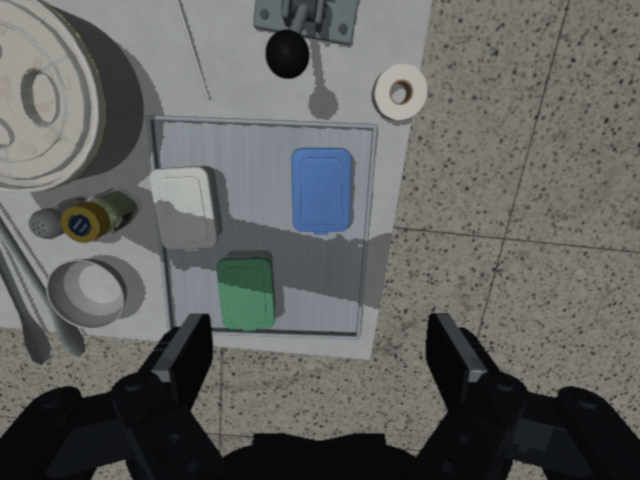

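```bash
python3 - <<'E'
from station import bot
from h import *
c=tonest(bot,.5659,-.2745,5.9)
cv2.imwrite("pics/b2.png",c["image"][:,:,::-1])
print(bot.get_time_s())
knobpush(bot,"pics/b3.png")
print(bot.get_time_s())
E
```

```text
pick f [0.2 0.1 0.5] gap 0.0672 ee [ 0.5671 -0.2748  0.0266] f [ 0.8 -1.   5.1]
lift 0.0673 [ 0.  -1.4 -3.5]
z 0.05 [ 0.7  0.4 -2.9] [0.5349 0.0422 0.0497]
z 0.042 [-0.4 -0.  -2.8] [0.5347 0.042  0.0416]
z 0.038 [-0.2 -0.1 -3.1] [0.5348 0.042  0.0378]
z 0.0365 [-0.4  0.2 -1.5] [0.535  0.0421 0.0365]
z 0.0355 [-0.1 -0.2 -2. ] [0.5353 0.0422 0.0356]
z 0.0345 [-4.1  0.1  6.2] [0.5353 0.0422 0.0356]
99.0833
0 f [ 0.6 -0.3  0.8] th est 0.001
0.2 f [-0.1 -5.   4.3] th est 0.186
0.4 f [ 0.4 -5.1  4.4] th est 0.388
0.6 f [ 1.4 -4.6  3.8] th est 0.59
0.75 f [ 3.1 -4.2  3. ] th est 0.74
0.85 f [ 3.8 -5.7  0.7] th est 0.835
0.9 f [ 2.2 -5.5  1. ] th est 0.882
0.94 f [ 3.9 -7.3  2.1] th est 0.916
0.97 f [  1.9 -11.3   7.2] th est 0.923
1.0 f [ -0.6 -15.7  12.8] th est 0.928
back [ 0.7  0.1 -0.1]
108.3
```

View pics/b2.png

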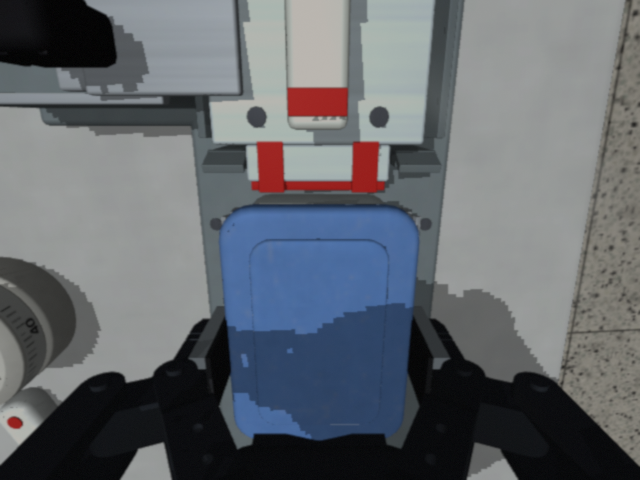

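View pics/b3.png

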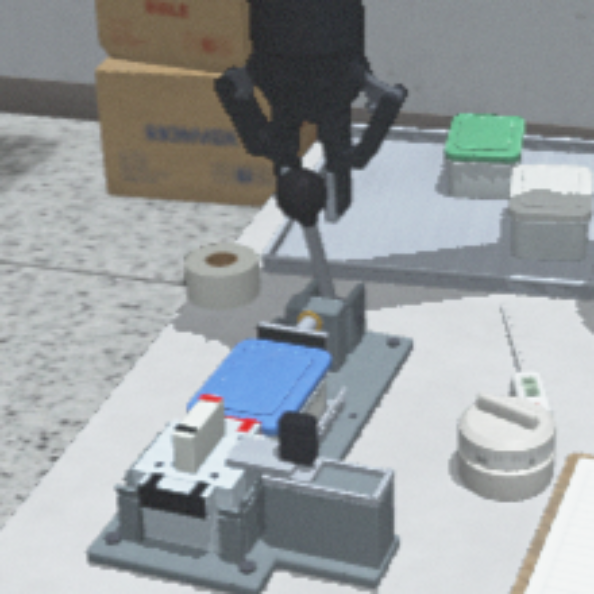

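```bash
python3 - <<'E'
from station import bot
from h import *
fromnest(bot,.5659,-.2745,5.9)
bot.move_linear([.5659,-.2745,.34],speed=.25)
c=bot.capture("wrist");cv2.imwrite("pics/b4.png",c["image"][:,:,::-1])
g=ray(c,185,208,.049);print(g,bot.get_time_s())
r=locate(bot,"white",(g[0],g[1],5),"pics/wh1.png");print(r,bot.get_time_s())
E
```

```text
pick f [ 0.2  1.1 -0.3] gap 0.0675 ee [0.5362 0.0477 0.0353] f [-1.  -0.6  5.9]
lift 0.0672 [ 0.1 -0.6 -2.9]
z 0.035 [ 0.1  0.2 -2.9] [ 0.5658 -0.2744  0.0346]
z 0.029 [-0.3  0.1 -3.6] [ 0.5656 -0.2744  0.0286]
z 0.0265 [-0.9  0.5 -2.9] [ 0.5659 -0.2745  0.0265]
z 0.0255 [-2.7  0.3  5.5] [ 0.5659 -0.2745  0.0264]
[ 0.4078138  -0.31115863  0.049     ] 118.875
(0.3946832580566406, -0.28004769897460935, -80.80446910858154, 28.204652786254883, 50.42601013183594) 119.6167
```

View pics/wh1.png

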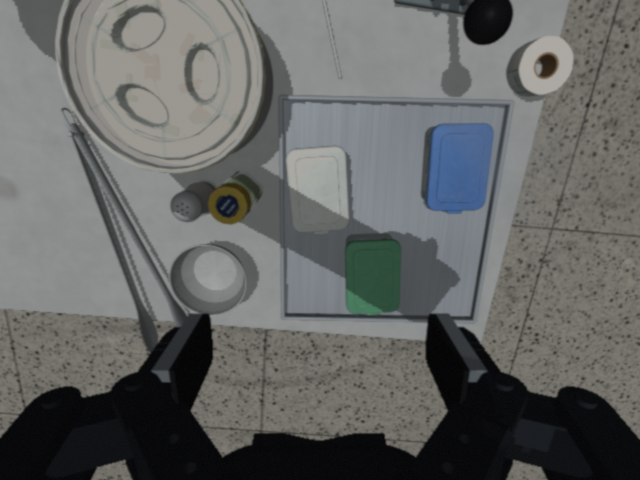

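```bash
cat >> h.py <<'E'
def whitebox(c,roi):
    im=c["image"].astype(int); x0,y0,x1,y1=roi
    m=((im[...,0]-im[...,2]>-4)&(im.sum(2)>200)).astype(np.uint8)*255
    k=np.zeros_like(m);k[y0:y1,x0:x1]=255
    m=cv2.morphologyEx(m&k,cv2.MORPH_OPEN,np.ones((3,3)))
    return mask2box(c,m,.049),m
E
python3 - <<'E'
from station import bot
from h import *
c=bot.capture("wrist");im=c["image"]
for u,v in ((320,165),(335,225),(365,190),(370,230),(300,190)): print((u,v),im[v,u])
r,m=whitebox(c,(284,140,362,240));print(r)
v=im[130:250,260:380,::-1].copy();v[m[130:250,260:380]>0]=v[m[130:250,260:380]>0]//2+[0,0,120]
cv2.imwrite("pics/wh2.png",np.hstack([cv2.resize(im[130:250,260:380,::-1],None,fx=3.3,fy=3.3),cv2.resize(v.astype(np.uint8),None,fx=3.3,fy=3.3)]))
E
```

```text
(320, 165) [165 169 163]
(335, 225) [101 103 100]
(365, 190) [133 138 144]
(370, 230) [80 84 87]
(300, 190) [161 165 162]
(0.40558013916015623, -0.31299737548828127, 8.862783432006836, 69.29478454589844, 101.93840026855469)
```

View pics/wh2.png

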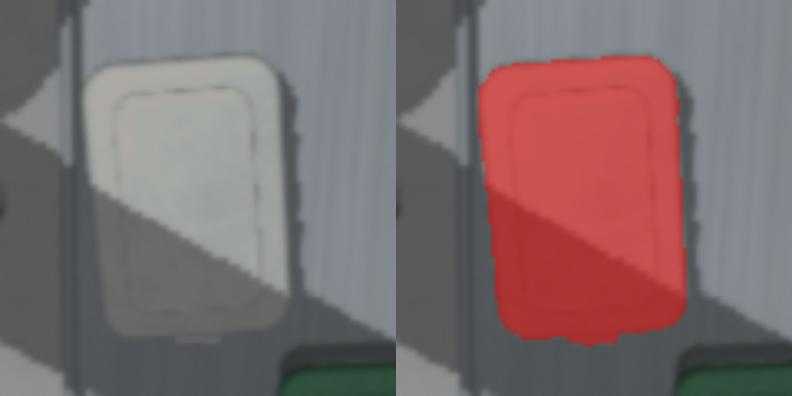

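```bash
python3 - <<'E'
from station import bot
from h import *
c=bot.capture("wrist");t=dict(K=0)
for z in (0,.04,.07,.1): print(z,ray(c,252,203,z).round(3),ray(c,262,195,z).round(3),ray(c,230,203,z).round(3))
im=cv2.imread("pics/s10.png");cv2.imwrite("pics/s10z.png",cv2.resize(im[200:280,340:460],None,fx=5,fy=5))
E
```

```text
0 [ 0.323 -0.343  0.   ] [ 0.336 -0.332  0.   ] [ 0.295 -0.346  0.   ]
0.04 [ 0.33  -0.334  0.04 ] [ 0.341 -0.323  0.04 ] [ 0.303 -0.337  0.04 ]
0.07 [ 0.335 -0.327  0.07 ] [ 0.345 -0.317  0.07 ] [ 0.31  -0.329  0.07 ]
0.1 [ 0.339 -0.32   0.1  ] [ 0.349 -0.311  0.1  ] [ 0.317 -0.322  0.1  ]
```

View pics/s10z.png

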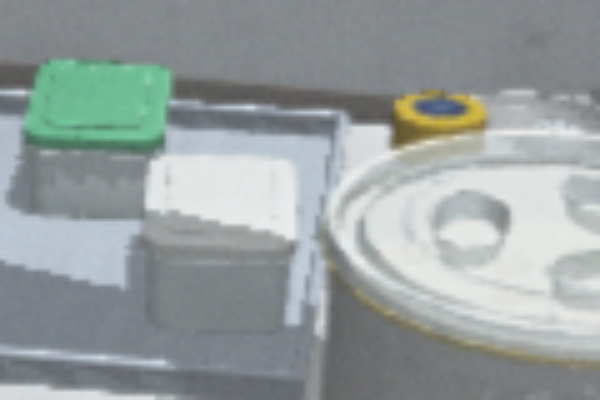

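```bash
python3 - <<'E'
from station import bot
from h import *
c=bot.capture("wrist");s=bot.capture("side")
# cap blue label centre: wrist (229,203); side: zoom (438,105)/5 -> (427.6,221)
for z in (.06,.07,.08,.09,.1): print(z,ray(c,229,203,z).round(3),ray(s,427.3,220.7,z).round(3))
cv2.imwrite("pics/s11.png",cv2.resize(s["image"][0:140,330:500,::-1],None,fx=4,fy=4))
E
```

```text
0.06 [ 0.307 -0.332  0.06 ] [ 0.319 -0.417  0.06 ]
0.07 [ 0.309 -0.33   0.07 ] [ 0.317 -0.392  0.07 ]
0.08 [ 0.311 -0.327  0.08 ] [ 0.315 -0.368  0.08 ]
0.09 [ 0.313 -0.325  0.09 ] [ 0.313 -0.344  0.09 ]
0.1 [ 0.316 -0.322  0.1  ] [ 0.312 -0.32   0.1  ]
```

```bash
python3 - <<'E'
from station import bot
from h import *
a=np.radians(8.9); b=np.array([.4056,-.3133]); t=b+np.array([-np.sin(a),np.cos(a)])*-.031
t=t+[.001,0]; print(t)
bot.gripper_to(.078)
bot.move_ptp([t[0],t[1],.18],down(8.9))
for z in (.1,.07,.05,.035,.026):
    bot.move_linear([t[0],t[1],z],speed=.1);f=np.array(bot.get_wrist_force());print(z,f.round(1))
    if abs(f).max()>5: break
c=bot.capture("wrist");cv2.imwrite("pics/wh3.png",c["image"][:,:,::-1])
s=bot.capture("side");cv2.imwrite("pics/wh3s.png",cv2.resize(s["image"][150:300,300:500,::-1],None,fx=4,fy=4))
E
```

```text
[ 0.41139602 -0.34392676]
0.1 [-0.4 -0.5 -0. ]
0.07 [ 1.  -0.6 -0.5]
0.05 [-0.4  0.1 -0.1]
0.035 [ 0.  -0.   0.6]
0.026 [ 0.5 -0.5  0.5]
```

View pics/wh3.png

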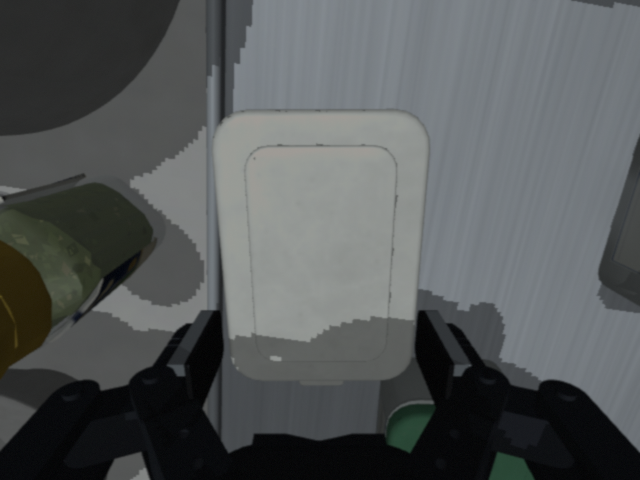

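View pics/wh3s.png

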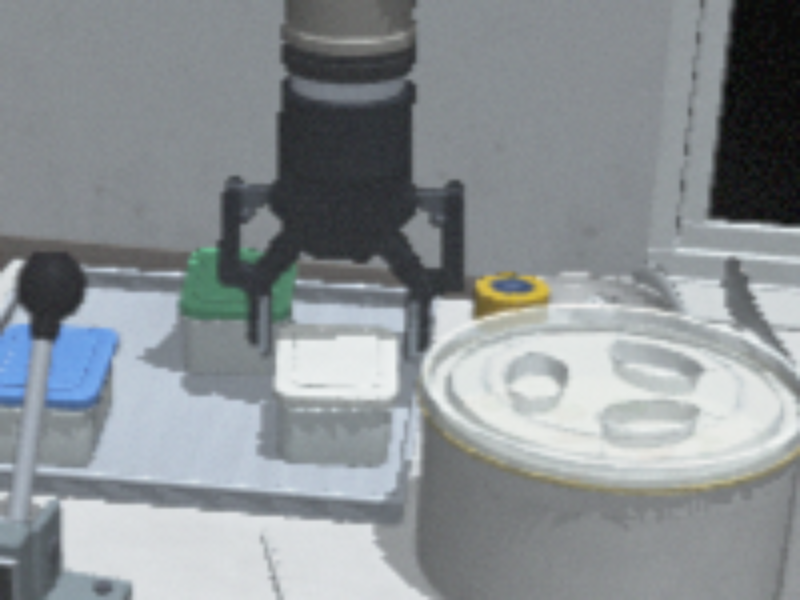

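```bash
python3 - <<'E'
from station import bot
from h import *
a=np.radians(8.9); e=np.array(bot.get_ee_pos());t=e[:2]+np.array([-np.sin(a),np.cos(a)])*.006
bot.move_linear([t[0],t[1],.026],speed=.05);print(np.round(bot.get_wrist_force(),1))
bot.gripper_to(0.0);print(bot.get_finger_gap())
e=np.array(bot.get_ee_pos())
bot.move_linear([e[0],e[1],.04],speed=.06);print(bot.get_finger_gap(),np.round(bot.get_wrist_force(),1))
n=e[:2]+[.045,.033]
bot.move_linear([n[0],n[1],.04],speed=.1)
place(bot,n[0],n[1],8.9,0,[.034,.030,.028,.0265,.0255],fmax=4)
bot.gripper_to(.085)
bot.move_linear([n[0],n[1],.2],speed=.25)
g=(.4506,-.280,8.9)
bot.move_ptp([g[0],g[1],.34],down(8.9))
c=bot.capture("wrist");cv2.imwrite("pics/wh4.png",c["image"][:,:,::-1])
print(proj(c,[g[0],g[1],.049]),bot.get_time_s())
r,m=whitebox(c,(250,120,400,260));print(r)
E
```

```text
[ 1.1  0.8 -0.5]
0.0676890609932196
0.06741148964889007 [-0.  -0.2 -2.6]
z 0.034 [ 0.2 -1.2 -3.4] [ 0.4547 -0.3055  0.0333]
z 0.03 [-0.6  0.7 -2.8] [ 0.4556 -0.3051  0.0297]
z 0.028 [ 0.1  0.1 -2.3] [ 0.4558 -0.305   0.0279]
z 0.0265 [ 1.  -0.2 -1. ] [ 0.4563 -0.3052  0.0268]
z 0.0255 [-2.3  1.1  7.9] [ 0.4563 -0.3053  0.0267]
[320.98834471 190.74733403] 127.8583
(0.45086337280273436, -0.28092178344726565, 8.827681541442871, 68.97759246826172, 100.87216186523438)
```

View pics/wh4.png

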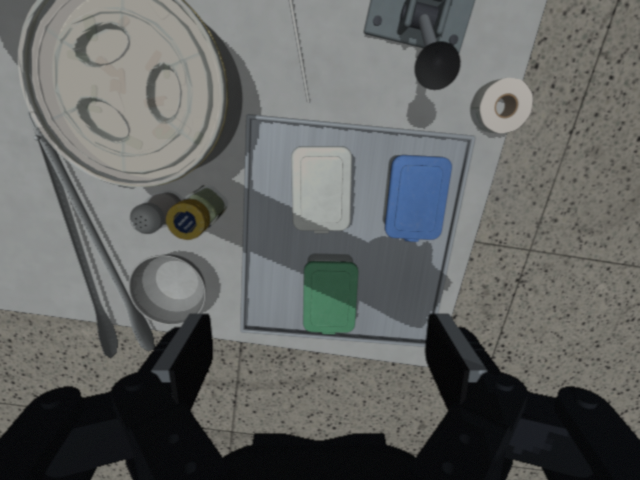

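Box now stands clear, at (0.451, -0.281). Full cycle for white.

```bash
python3 - <<'E'
from station import bot
from h import *
c=tonest(bot,.4509,-.2815,8.8)
cv2.imwrite("pics/wh5.png",c["image"][:,:,::-1])
knobpush(bot,"pics/wh6.png")
print(bot.get_time_s())
E
```

```text
pick f [-0.8 -0.5 -0.3] gap 0.0673 ee [ 0.452  -0.2819  0.0264] f [-0.8  1.   5.8]
lift 0.0672 [-0.4 -0.  -2. ]
z 0.05 [ 0.4 -0.1 -0.9] [0.5349 0.0422 0.0497]
z 0.042 [ 0.4  0.1 -2.6] [0.5347 0.042  0.0416]
z 0.038 [ 0.3  0.7 -3.1] [0.5349 0.0421 0.0378]
z 0.0365 [-0.5  0.7 -2.7] [0.535  0.0421 0.0365]
z 0.0355 [ 0.1  0.5 -2.2] [0.5352 0.0422 0.0356]
z 0.0345 [-2.9 -0.7  5.7] [0.5352 0.0421 0.0355]
0 f [ 0.4  0.3 -0.8] th est 0.0
0.2 f [ 0.2 -5.7  5.9] th est 0.185
0.4 f [ 0.7 -4.8  6.4] th est 0.389
0.6 f [ 1.7 -3.7  5.2] th est 0.59
0.75 f [ 3.2 -4.5  1.2] th est 0.74
0.85 f [ 3.  -6.1  1. ] th est 0.835
0.9 f [ 3.5 -6.4  0.5] th est 0.882
0.94 f [ 2.6 -7.   2.2] th est 0.916
0.97 f [  1.1 -11.8   8.4] th est 0.923
1.0 f [ -0.4 -17.   14. ] th est 0.929
back [ 0.1 -0.1  0.1]
146.575
```

View pics/wh6.png

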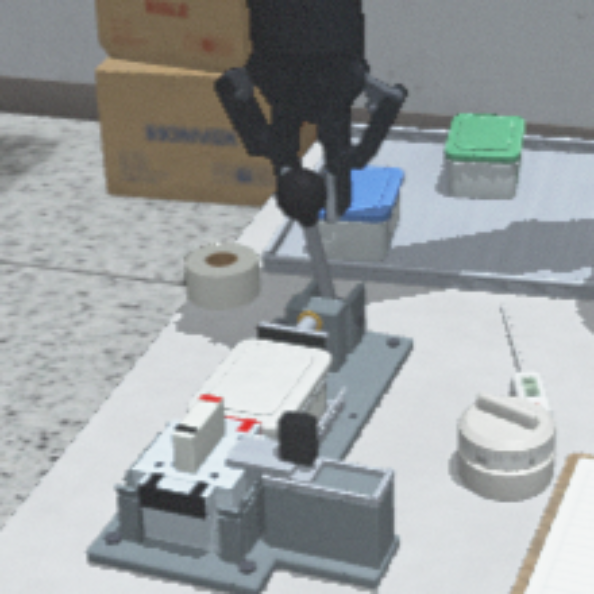

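View pics/wh5.png

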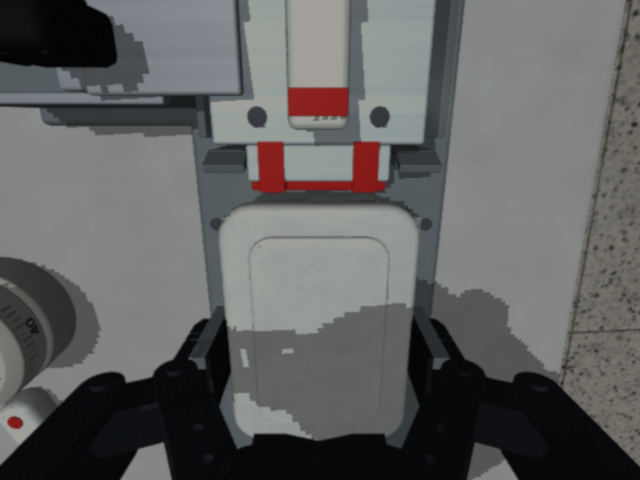

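```bash
python3 - <<'E'
from station import bot
from h import *
fromnest(bot,.4505,-.2815,8.8)
bot.move_linear([.4505,-.2815,.34],speed=.25)
bot.move_ptp([.293,-.58,.34],down(-63))
print(bot.get_time_s())
for n in("top","side"):
    c=bot.capture(n);cv2.imwrite(f"pics/fin_{n}.png",c["image"][:,:,::-1])
    if n=="top":
        for b in("green","blue"):print(b,findbox(c,b))
        print(whitebox(c,(378,250,430,295))[0])
        cv2.imwrite("pics/fin_z.png",cv2.resize(c["image"][170:320,170:330,::-1],None,fx=4,fy=4))
print(np.round(bot.get_wrist_force(),1))
E
```

```text
pick f [0.  0.5 0.2] gap 0.0671 ee [0.5362 0.0477 0.0353] f [-0.9 -1.4  5.1]
lift 0.0671 [-0.6 -0.6 -2.1]
z 0.035 [ 0.   0.4 -2.9] [ 0.4505 -0.2813  0.0347]
z 0.029 [-0.2 -0.7 -2.9] [ 0.4502 -0.2814  0.0287]
z 0.0265 [-0.1 -0.6 -2.5] [ 0.4505 -0.2815  0.0265]
z 0.0255 [-3.6  0.7  5.7] [ 0.4505 -0.2815  0.0264]
158.4333
green (0.4831358642578125, -0.415359375, 7.297694206237793, 68.59102630615234, 102.75704193115234)
blue (0.5635968627929687, -0.27196856689453125, 5.915101051330566, 69.08924102783203, 101.80999755859375)
(0.43159133911132813, -0.28433078002929685, -1.9711074829101562, 42.76349639892578, 76.36117553710938)
[ 0.5 -0.4  0.5]
```

View pics/fin_top.png

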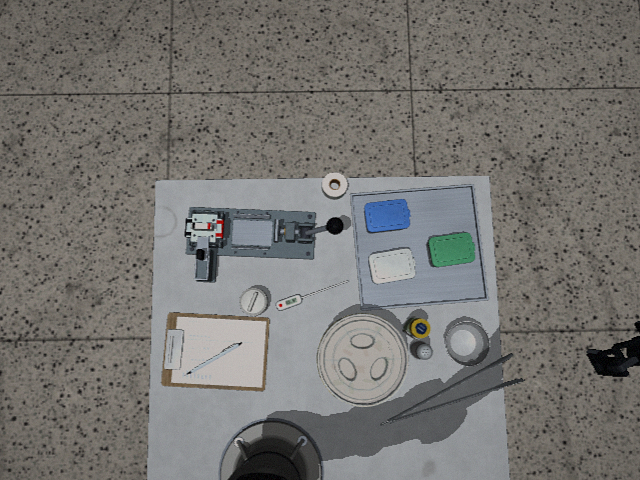

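View pics/fin_side.png

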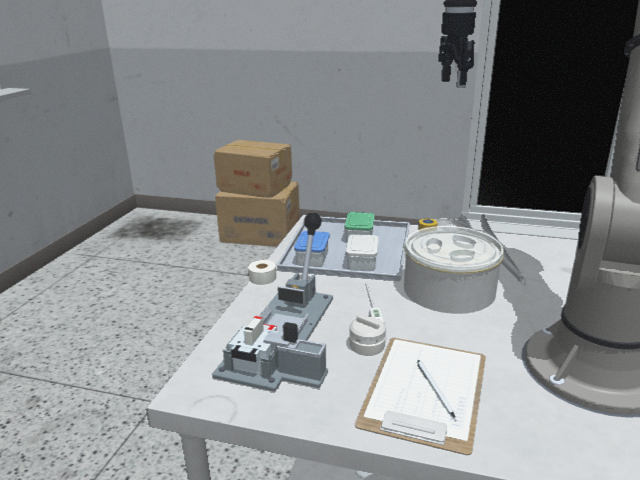

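View pics/fin_z.png

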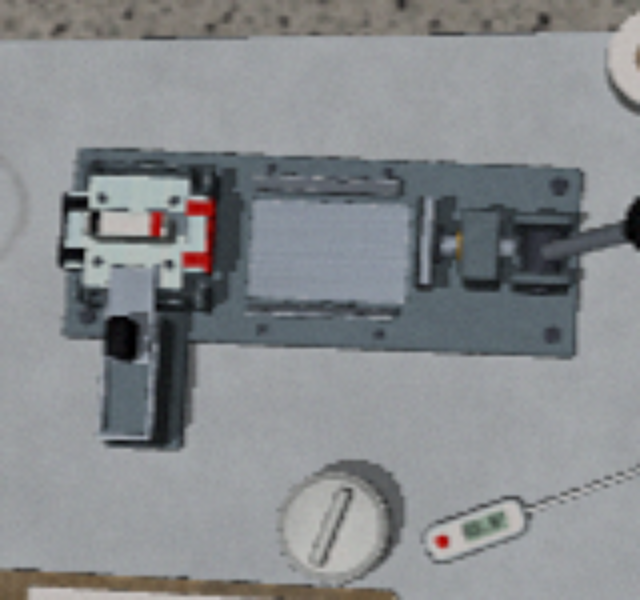

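All three boxes lie flat on the tray, the red type faces the nest under the locked slide, the lever is at rest and the bystanders look unmoved. The white box's top-view mask failed (its rectangle came out 43 × 76 mm), but both pictures show the box flat and inside the rim.

```bash
python3 - <<'E'
from station import bot
bot.job_done();print(bot.get_time_s())
E
```

```text
the job is handed in; nothing more can be done
the job is handed in; nothing more can be done
```

I changed the marker over to red type, then pressed the green, blue and white boxes in that order and put each back on the tray. The job is handed in, at about 159 s on the clock; no verdict is reported.

**Type change:** I drew the lock slide to its hard stop and felt it there both pulling and pushing. The block went back with red towards the nest, at the same height as before lifting to about 0.1 mm. I then pushed the slide home to its stop, about 3 mm further in than it stood at the start.

**Marking:** Each box was pressed with the lever at its stop, where the knob force rose to 16–17 N with no further lever movement. I could not read the ram and type contact forces themselves.

**What went wrong or disagreed:**
- **Lever slip:** On the first green press the knob slipped out of the grip and the lever sprang back. Following the planned return, the closed fingers then pressed on it with about 45 N. I saw no damage, and pushed the knob from behind for all three presses after that.
- **White box knocked:** It was shifted towards the tray rim during the run. I first moved it to free space, then marked it and returned it at that new spot, not its original one.
- **Position estimates:** My estimates of the marker's position differed by 1–3 mm between views; the fits tolerated this.
- **Failed check:** The last automatic fix on the white box failed (bad mask), so its position rests on the top and side pictures and the placing readings.

**Last pictures:** All three boxes are flat on the tray, the slide is home, the lever is at rest, and the label roll, probe and timer look unmoved by eye. The arm is clear.

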